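# Pack the tube blocks, close the case and drive its locking pins

## Task

Pack every tube block on the desk into the transport case, each standing flat and squarely inside one of the outlines on its floor (any outlines will do if there are fewer than five blocks). Then put the lid squarely on the case, fully down on the rim, and knock both sprung locking pins fully home with the mallet, not with the gripper. Finally stand the mallet upright on its rubber mat again, and leave the jar, the rack and the stapler alone.

Things in the scene. Friction and masses are not known exactly. Their poses are not given: they have to be found in the camera images.
- case: fixed grey open case. Origin: centre of underside. Outside 156 (x) by 186 (y) mm, 38 high; inside 140 by 170, floor 6 mm up. On each y end a lug 36 (x) by 34 (y) mm, as high as the walls. Dark outlines of five places on its white floor, in an interlocking pattern: two along the -x wall with long sides along y, three along the +x wall with long sides along x
- lid: loose grey hood, 160 (x) by 190 (y) mm, about 0.5 kg, same after a half turn. Origin: centre of its skirt's lower edge, which rests on the case's rim (38 mm up). Top face at z 40; on it, centred, a black grip bar 90 (x) by 14 (y), 30 high. End lugs to y +-127 lie on the case's lugs. Six tabs (to x +-87, y +-136) reach 8 mm lower, outside walls and lugs, 4 mm play; it starts standing on them
- pin_l (a joint): sprung locking pin in the +y lug of the lid: how far it is down, 0 (up) to 0.014 m (home, its head on the lug). Going down takes about 6 N, rising to 7 N; a tight catch holds it wherever it is left. It starts 0 to 3 mm down
- pin_r (a joint): the same pin in the -y lug of the lid
- pin_l_top (a point): centre of the top of pin_l's steel head, 19 mm across and 5 mm thick; up, it stands 19 mm above the lug's top (59 mm above the lid's origin), home 5 mm above. It lies at x 0, y +111 mm of the lid
- pin_r_top (a point): the same for pin_r, at x 0, y -111 mm of the lid
- mallet: mallet, 0.28 to 0.42 kg. Origin: centre of its lower striking face. Upright barrel head 42 mm across, 80 high, stands on that face; level handle 22 mm thick, 26 high, its middle 40 mm above the face, from 21 to 144 mm off the head's axis in the mallet's -x direction. Centre of mass within 15 mm of the head's axis. Can be gripped across the handle 45 mm from that axis
- mat: black rubber mat 95 by 95 mm, 4 mm thick, fixed: the mallet's resting place. Origin: centre of its underside
- jar: bystander: closed jar, 52 mm across, 70 mm high, origin under its centre
- rack: bystander: black tube rack, 58 by 130 mm, 30 mm high, origin under its centre
- stapler: bystander: grey and black desk stapler, 40 by 130 mm, 50 mm high, origin under its centre
- block0: white tube block, 0.1 to 0.2 kg, 75 (x) by 50 (y) mm, 34 high, origin under its centre; on top near its x ends the 8 mm high green caps of four tubes, in the middle a carrying grip 30 (x) by 12 (y) mm, 26 high, to be pinched across y. Same after a half turn. 3 to 5 blocks are there; an absent one reads None from the start
- block1: white tube block, 0.1 to 0.2 kg, 75 (x) by 50 (y) mm, 34 high, origin under its centre; on top near its x ends the 8 mm high green caps of four tubes, in the middle a carrying grip 30 (x) by 12 (y) mm, 26 high, to be pinched across y. Same after a half turn. 3 to 5 blocks are there; an absent one reads None from the start
- block2: white tube block, 0.1 to 0.2 kg, 75 (x) by 50 (y) mm, 34 high, origin under its centre; on top near its x ends the 8 mm high green caps of four tubes, in the middle a carrying grip 30 (x) by 12 (y) mm, 26 high, to be pinched across y. Same after a half turn. 3 to 5 blocks are there; an absent one reads None from the start
- block3: white tube block, 0.1 to 0.2 kg, 75 (x) by 50 (y) mm, 34 high, origin under its centre; on top near its x ends the 8 mm high green caps of four tubes, in the middle a carrying grip 30 (x) by 12 (y) mm, 26 high, to be pinched across y. Same after a half turn. 3 to 5 blocks are there; an absent one reads None from the start
- block4: white tube block, 0.1 to 0.2 kg, 75 (x) by 50 (y) mm, 34 high, origin under its centre; on top near its x ends the 8 mm high green caps of four tubes, in the middle a carrying grip 30 (x) by 12 (y) mm, 26 high, to be pinched across y. Same after a half turn. 3 to 5 blocks are there; an absent one reads None from the start
- place0 (a point): centre of an outlined place on the case's floor (-x row, -y side, block's long side along the case's y), at x -40, y -40 mm of the case; neighbouring blocks have 5 mm between them
- place1 (a point): centre of an outlined place on the case's floor (-x row, +y side, long side along y), at x -40, y 40 mm of the case; neighbouring blocks have 5 mm between them
- place2 (a point): centre of an outlined place on the case's floor (+x row, -y side, long side along the case's x), at x 27.5, y -55 mm of the case; neighbouring blocks have 5 mm between them
- place3 (a point): centre of an outlined place on the case's floor (+x row, middle, long side along x), at x 27.5, y 0 mm of the case; neighbouring blocks have 5 mm between them
- place4 (a point): centre of an outlined place on the case's floor (+x row, +y side, long side along x), at x 27.5, y 55 mm of the case; neighbouring blocks have 5 mm between them
Mind the look-alikes: they are no part of the job. What is shaped like the block3 but yellow is not meant.

How it is judged:
By the outcome, as a careful person would: the job done as asked, in the order asked, and still so for the second after the job is handed in, with the robot touching nothing.
Of block0, block1, block2, block3, block4 only 3 to 5 are there at a start; the rules pass over those that are not, and their reading is None.
At some moment in a run one of block0, block1, block2, block3, block4 may be knocked a few centimetres aside while the robot is not near it.
It also fails if it takes over 210 s, if anything falls off the work surface, if the arm or the gripper's body presses on something with over 40 N, if the wrist force passes 120 N, or if a joint passes its speed limit or range.

## Robot

A 6-joint arm with a two-finger parallel gripper is mounted at the origin on the work surface. World frame = base frame: x ahead of the robot, y to its left, z up, the work surface at z = 0. Lengths are in m, angles in rad, forces in N, time in s.
With the tool pointing down it reaches from about 0.4 to 0.925 m from the base axis. Payload 12.5 kg.
Tool frame: the origin (TCP) lies where the fingers leave the gripper's body, on its centre line; the fingertips stand 78 mm ahead of it and the grasp point (between the pads) lies 59 mm ahead of it; z points along the fingers, y is the line along which they close (so a half turn about z gives the same grasp; the last joint's range is limited). The gripper opens to 95 mm and grips with 3 to 60 N. Pads are 20 mm wide; open, the fingers measure 119 mm over their backs; the gripper's body (75 mm by 180 mm) begins 59 mm behind the grasp point.
Start: joints at [-1.375, 0.491, 1.559, -0, 1.092, -0.106], TCP at [0.186, -0.597, 0.292] pointing down, gripper open.
Joint ranges: [-3.1, 3.1], [-0.84, 2.19], [0.05, 2.79], [-1.13, 4.28], [0.06, 2.93], [-2.69, 2.69]. Speed limits (rad/s): [2.22, 2.22, 2.79, 3.14, 3.14, 3.14].

## Interface

Orientations are given as a unit quaternion [w, x, y, z].
In Python, from rig import sensors, optics, bot gives the robot as it stands. The module is installed in compiled form; this text tells all that it offers.
- The arm moves only by the tool drive_tool, never from a script. Its arguments are lists of equal length, an entry for each row: "delta_pos": the shift along the world's x, y, z each as a share of 120 mm, from -1 to 1, a list of three; "angular": the turn, a rotation vector about the world's x, y, z each as a share of pi/2 rad, from -1 to 1, a list of three; "fingers": the opening, from -1 (shut) to 1 (fully open). A call has 1 to 5 rows; each row is the pose to reach, as a shift and turn from the pose commanded when the call began; what a row does not reach only later rows make up. A row lasts 1/10 s, in which the tool goes at most 50 mm and 8.59 degrees, less where a joint would pass 70% of its speed; a pose out of reach is approached as far as the arm can. A call with a number of a shift or a turn outside -1 to 1 is refused whole. A call with a gripper value outside its range is refused whole. The fingers move at their own pace and stop on an object; "newtons" is the grip in N (left out, the last holds). Time passes only in rows, so rows that repeat a pose let the fingers close. It gives the time, the measured TCP pose, the force, the opening and the grip force at its end, in the units of the state.
- sensors.state(): the state, without advancing time (a new reading comes with each control period).
- optics.read_camera(name): name is "side" or "top" or "wrist"; returns a dict with "color" (420x560x3 uint8, blue, green, red), "intrinsics" (3x3 intrinsics, pixels), "dist" ([k1, k2, p1, p2, k3] as OpenCV has them; the pictures are not rectified), "xyz" and "rotation" of the camera in the world; the wrist camera has in their place "mount" (4x4, takes a point from camera to tool coordinates, whose origin is the TCP and whose axes are the flange's). Camera axes: x right, y up, looking along -z (the intrinsics and any distortion apply to the point x, -y, -z); pixel columns grow to the right and rows downward; lengths in m; the calibration is good to about 2 mm. A picture is of the moment at which its call begins: read the wrist's pose just before it. There is no depth.
- bot.close_job(): hands the job in; it is judged then, once.
The state is a dict: "time": time; "q": joint angles; "qd": joint speeds; "joint_torque": joint torques, N m; "position": TCP position; "orientation": TCP orientation; "force": force on the tool from outside, world axes, zero at the start; "moment": the same for the moment, N m; "grip_width": finger opening in m; "grip_force": force on a finger pad.
Only numpy, scipy, OpenCV 4.12 (cv2) and the standard library are available. Lean on these libraries where they do the work, as an engineer would, in place of code of your own. Each camera call takes 0.05 s, during which the arm holds its last target. There are 200 camera calls.

## Working session

There is one attempt and no reset: what is moved stays moved. The work goes in short steps, Python scripts to look and compute and a tool call to move; the robot and the scene stay as the last step left them, time stands still between calls to the robot, and variables do not carry over. Pictures are saved under pics/ and viewed, at most 14 in all, crops included, and the job is handed in when it is done.

Besides the shell and the picture viewer there is one more tool, called after "Emit:" by a JSON object that holds its "op" and its "data". drive_tool: Moves the arm, as the interface text tells. Its arguments: {"type":"object","properties":{"delta_pos":{"type":"array","items":{"type":"array","items":{"type":"number","minimum":-1,"maximum":1}}},"angular":{"type":"array","items":{"type":"array","items":{"type":"number","minimum":-1,"maximum":1}}},"fingers":{"type":"array","items":{"type":"number"}},"newtons":{"type":"number"}},"required":["delta_pos","angular","fingers"]}

```bash
mkdir -p pics
cat > h.py <<'E'
import numpy as np,cv2,json
from rig import sensors,optics,bot
from scipy.spatial.transform import Rotation as R
def snap(name,fn=None):
    s=sensors.state(); c=optics.read_camera(name)
    if 'mount' in c:
        T=np.eye(4);q=s['orientation'];T[:3,:3]=R.from_quat([q[1],q[2],q[3],q[0]]).as_matrix();T[:3,3]=s['position']
        M=T@np.array(c['mount']);p,r=M[:3,3],M[:3,:3]
    else:
        p=np.array(c['xyz']);r=np.array(c['rotation']);
        if r.shape!=(3,3): r=R.from_quat([r[1],r[2],r[3],r[0]]).as_matrix()
    d=dict(K=np.array(c['intrinsics']),D=np.array(c['dist'],float),p=p,r=r,img=c['color'])
    if fn: cv2.imwrite('pics/'+fn+'.png',c['color']); np.savez('pics/'+fn+'.npz',**d)
    return d
def load(fn): return dict(np.load('pics/'+fn+'.npz'))
def px2w(d,uv,z):
    uv=np.array(uv,float).reshape(-1,1,2); n=cv2.undistortPoints(uv,d['K'],d['D'])[:,0]
    v=np.c_[n[:,0],-n[:,1],-np.ones(len(n))]@d['r'].T
    z=np.broadcast_to(z,len(v)); return d['p']+v*((z-d['p'][2])/v[:,2])[:,None]
def w2px(d,P):
    c=(np.array(P,float).reshape(-1,3)-d['p'])@d['r']; c=c*[1,-1,-1]
    return cv2.projectPoints(c,np.zeros(3),np.zeros(3),d['K'],d['D'])[0][:,0]
def crop(fn,x0,y0,x1,y1,k,out):
    i=cv2.imread('pics/'+fn+'.png')[y0:y1,x0:x1]; cv2.imwrite('pics/'+out+'.png',cv2.resize(i,None,fx=k,fy=k,interpolation=cv2.INTER_CUBIC))
E
python3 - <<'E'
from h import *
s=sensors.state();print({k:np.round(v,3).tolist() for k,v in s.items()})
d=snap('top','top0');print(d['p'],d['r'].round(3).tolist(),d['K'].tolist(),d['D'])
e=snap('side','side0');print(e['p'],e['r'].round(3).tolist())
cv2.imwrite('pics/a.png',cv2.resize(d['img'],(800,600),interpolation=3))
E
```

```text
{'time': 0.0, 'q': [-1.375, 0.492, 1.559, -0.0, 1.092, -0.106], 'qd': [-0.001, -0.002, 0.001, -0.001, 0.002, 0.0], 'joint_torque': [-0.003, -61.266, -25.818, 0.069, 0.048, -0.0], 'position': [0.186, -0.597, 0.292], 'orientation': [-0.001, 0.989, 0.15, -0.0], 'force': [0.075, -0.195, -0.739], 'moment': [0.046, -0.052, -0.062], 'grip_force': 0.0, 'grip_width': 0.095}
[ 0.50159888 -0.04537313  1.13783749] [[-0.004, 0.999, -0.05], [-1.0, -0.004, 0.004], [0.004, 0.05, 0.999]] [[412.04856558345057, 0.0, 278.4959962021059], [0.0, 412.04856558345057, 214.9224083953924], [0.0, 0.0, 1.0]] [-0.06568568  0.          0.          0.          0.        ]
[-0.06154297  0.53803505  0.89078309] [[-0.707, 0.497, -0.504], [-0.707, -0.511, 0.488], [-0.015, 0.701, 0.713]]
```

View pics/a.png

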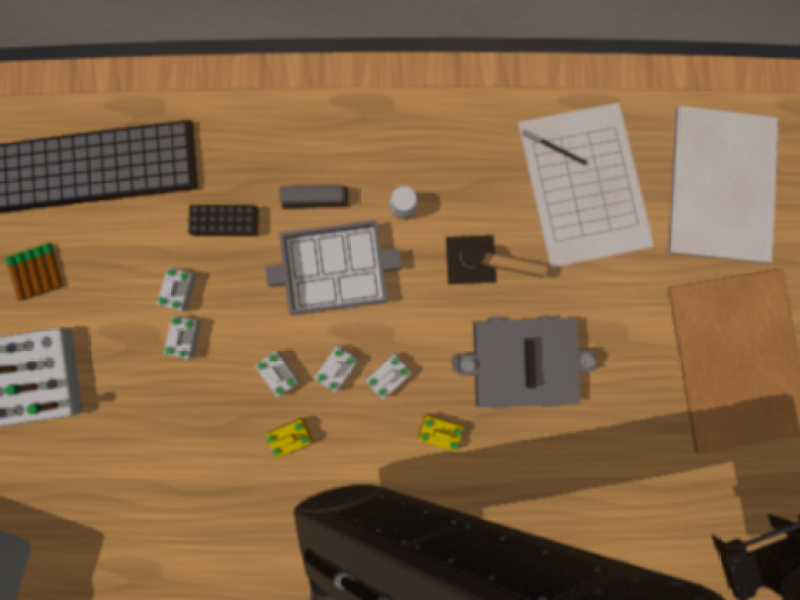

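View pics/side0.png

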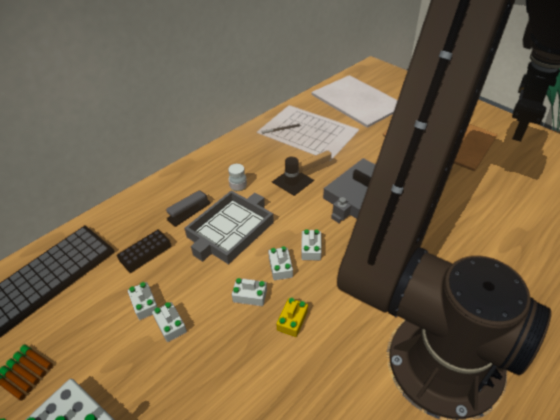

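The top view (800x600) shows five white blocks at about (177,289), (182,338), (277,374), (338,369) and (389,377). Two yellow look-alikes sit at (290,437) and (441,432). The case is at (335,267), the lid at (530,362), and the mallet at (475,260) on its mat with the handle to the right. Next I'll take an enlarged crop.

Run:
```python
from h import *
crop('top0',100,120,300,320,3,'c1');crop('top0',290,150,440,300,4,'c2')
d=load('top0');i=cv2.cvtColor(d['img'],cv2.COLOR_BGR2HSV)
m=cv2.inRange(i,(45,90,40),(80,255,255))
n,l,st,c=cv2.connectedComponentsWithStats(m)
for k in range(1,n):
    if st[k,4]>=3 and c[k,1]>170 and 100<c[k,0]<340: print(st[k,4],c[k].round(1),px2w(d,c[k],.040)[0].round(4))
```

```text
11 [119. 190.] [0.626  0.3804 0.04  ]
13 [128.4 192.6] [0.6188 0.3545 0.04  ]
13 [113.2 210.2] [0.5714 0.3955 0.04  ]
10 [122.5 212.8] [0.5643 0.3698 0.04  ]
11 [122.5 224.4] [0.5332 0.3695 0.04  ]
12 [131.5 226.5] [0.5274 0.3447 0.04  ]
11 [117.6 244.9] [0.4781 0.3819 0.04  ]
11 [236.5 246.6] [0.4729 0.062  0.04  ]
11 [127.4 246.9] [0.4728 0.3553 0.04  ]
11 [190.4 250.1] [0.4641 0.1853 0.04  ]
12 [244.6 252.2] [0.458  0.0407 0.04  ]
7 [276.  252.7] [ 0.4564 -0.0428  0.04  ]
11 [182.5 255.6] [0.4494 0.2064 0.04  ]
10 [282.5 259.8] [ 0.4376 -0.06    0.04  ]
11 [224.4 264.2] [0.4265 0.0945 0.04  ]
11 [202.6 266.9] [0.4194 0.1523 0.04  ]
9 [260.3 267.1] [ 0.4185 -0.0011  0.04  ]
10 [232.5 269.8] [0.4116 0.0728 0.04  ]
10 [194.8 273. ] [0.4033 0.1732 0.04  ]
9 [267. 274.] [ 0.4002 -0.0187  0.04  ]
9 [300. 296.] [ 0.3416 -0.1059  0.04  ]
12 [208.5 298.5] [0.3358 0.1367 0.04  ]
12 [320.3 302.2] [ 0.3247 -0.1598  0.04  ]
10 [297.  305.2] [ 0.3174 -0.0978  0.04  ]
11 [189.4 306.9] [0.3136 0.1876 0.04  ]
13 [212.4 307.4] [0.3123 0.1263 0.04  ]
13 [317.4 311.4] [ 0.3007 -0.1518  0.04  ]
10 [192.8 316. ] [0.2895 0.1785 0.04  ]
```

View pics/c1.png

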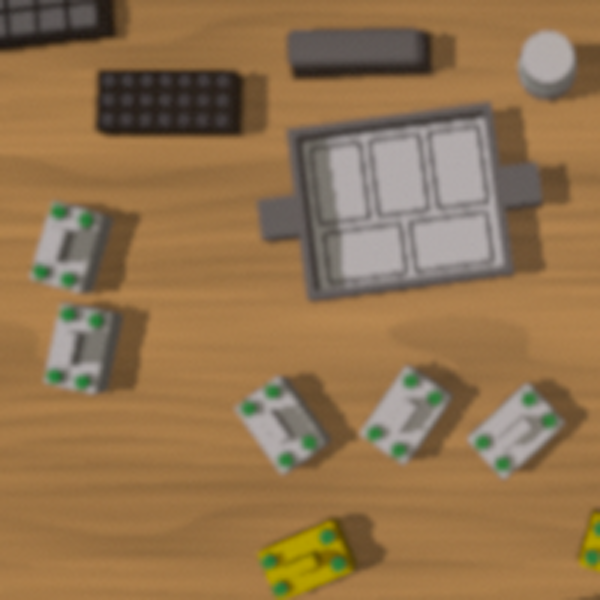

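View pics/c2.png

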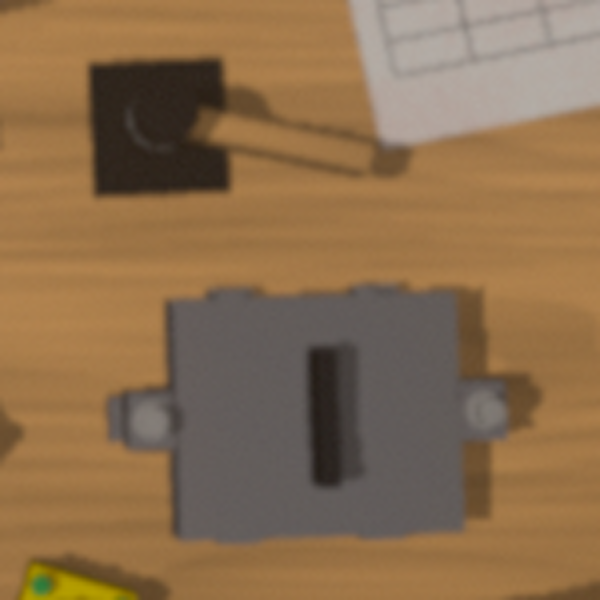

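The crops confirm five white blocks (crop 1 at (70,247), (82,347), (283,425), (405,415), (517,430)); the yellow ones at (307,560) and the right edge are decoys. The case has its three-place row at the top, so its +x is about world +x. The lid's bar is at crop 2 (325,415), and its pins are at (152,420) and (487,410).

Run:
```python
from h import *
d=load('top0')
c=np.array([(290,130),(490,104),(513,272),(310,298)])/3+[100,120]
P=px2w(d,c-.3,.038);print('case',P.round(4).tolist(),P.mean(0).round(4),np.degrees(np.arctan2(*(P[0]-P[1])[:2])*-1),np.degrees(np.arctan2(*(P[3]-P[2])[:2])*-1))
L=np.array([(168,300),(457,293),(464,530),(176,540)])/4+[290,150]
P=px2w(d,L,.048);print('lid',P.round(4).tolist(),P.mean(0).round(4))
L=np.array([(310,347),(337,347),(342,485),(316,487)])/4+[290,150]
P=px2w(d,L,.078);print('bar',P.round(4).tolist(),P.mean(0).round(4))
L=np.array([(92,64),(222,60),(229,190),(96,194)])/4+[290,150]
P=px2w(d,L,.004);print('mat',P.round(4).tolist(),P.mean(0).round(4))
L=np.array([(205,125),(375,153)])/4+[290,150]
P=px2w(d,L,.057);print('handle',P.round(4).tolist())
P=px2w(d,np.array([(162,118)])/4+[290,150],.084);print('head',P.round(4).tolist())
n=optics.read_camera('wrist');print(np.round(n['mount'],3),n['intrinsics'],n['dist'])
```

```text
case [[0.6981, 0.1711, 0.038], [0.7207, -0.0089, 0.038], [0.5693, -0.0291, 0.038], [0.5468, 0.1521, 0.038]] [0.6337 0.0713 0.038 ] 7.157012908560916 7.0716435909636886
lid [[0.5292, -0.1915, 0.048], [0.5329, -0.3849, 0.048], [0.3757, -0.3871, 0.048], [0.371, -0.1953, 0.048]] [ 0.4522 -0.2897  0.048 ]
bar [[0.4977, -0.279, 0.078], [0.4976, -0.2966, 0.078], [0.4089, -0.2987, 0.078], [0.4078, -0.2818, 0.078]] [ 0.453 -0.289  0.078]
mat [[0.6944, -0.1464, 0.004], [0.697, -0.237, 0.004], [0.6062, -0.2406, 0.004], [0.6038, -0.1483, 0.004]] [ 0.6503 -0.1931  0.004 ]
handle [[0.6445, -0.2161, 0.057], [0.6257, -0.329, 0.057]]
head [[0.6456, -0.1841, 0.084]]
[[ 0.001  0.964  0.266  0.075]
 [ 1.    -0.001 -0.     0.   ]
 [ 0.     0.266 -0.964 -0.093]
 [ 0.     0.     0.     1.   ]] [[296.40673312   0.         284.88719928]
 [  0.         296.40673312 208.07120758]
 [  0.           0.           1.        ]] [-0.05800211  0.          0.          0.          0.        ]
```

Emit:
{"op": "drive_tool", "data": {"delta_pos": [[0.622, 0.928, 0], [0.622, 0.928, 0], [0.622, 0.928, 0]], "angular": [[0, 0, -0.113], [0, 0, -0.113], [0, 0, -0.113]], "fingers": [-0.2, -0.2, -0.2], "newtons": 25}}

```text
time: 0.45
position: [0.2613, -0.4831, 0.292]
orientation: [-0.001, 0.998, 0.062, -0.0]
force: [0.1, -0.8, -0.2]
grip_width: 0.076
grip_force: 0.0
```

Emit:
{"op": "drive_tool", "data": {"delta_pos": [[0.622, 0.928, 0], [0.622, 0.928, 0], [0.622, 0.928, 0]], "angular": [[0, 0, 0], [0, 0, 0], [0, 0, 0]], "fingers": [-0.2, -0.2, -0.2]}}

```text
time: 0.75
position: [0.336, -0.3715, 0.2923]
orientation: [-0.0, 0.998, 0.063, -0.0]
force: [-0.0, -0.3, -0.4]
grip_width: 0.0523
grip_force: 0.0
```

Emit:
{"op": "drive_tool", "data": {"delta_pos": [[0.622, 0.928, 0], [0.622, 0.928, 0], [0.622, 0.928, 0]], "angular": [[0, 0, 0], [0, 0, 0], [0, 0, 0]], "fingers": [-0.2, -0.2, -0.2]}}

```text
time: 1.05
position: [0.4107, -0.2603, 0.2923]
orientation: [-0.0, 0.998, 0.063, 0.0]
force: [0.6, 0.0, -0.0]
grip_width: 0.0386
grip_force: 0.0
```

Emit:
{"op": "drive_tool", "data": {"delta_pos": [[0.622, 0.928, 0], [0.622, 0.928, 0], [0.622, 0.928, 0]], "angular": [[0, 0, 0], [0, 0, 0], [0, 0, 0]], "fingers": [-0.2, -0.2, -0.2]}}

```text
time: 1.35
position: [0.4854, -0.1488, 0.2923]
orientation: [-0.0, 0.998, 0.063, 0.0]
force: [0.3, -0.5, 0.4]
grip_width: 0.038
grip_force: 0.0
```

Emit:
{"op": "drive_tool", "data": {"delta_pos": [[0.622, 0.928, 0], [0.622, 0.928, 0], [0.622, 0.928, 0]], "angular": [[0, 0, 0], [0, 0, 0], [0, 0, 0]], "fingers": [-0.2, -0.2, -0.2]}}

```text
time: 1.65
position: [0.5601, -0.0374, 0.2921]
orientation: [-0.0, 0.998, 0.063, 0.0]
force: [-0.6, -1.5, -0.6]
grip_width: 0.0377
grip_force: 0.0
```

Emit:
{"op": "drive_tool", "data": {"delta_pos": [[0.622, 0.928, 0], [0.622, 0.928, 0], [0.622, 0.928, 0], [0.622, 0.928, 0], [0.622, 0.928, 0]], "angular": [[0, 0, 0], [0, 0, 0], [0, 0, 0], [0, 0, 0], [0, 0, 0]], "fingers": [-0.2, -0.2, -0.2, -0.2, -0.2]}}

```text
time: 2.15
position: [0.6335, 0.0719, 0.2916]
orientation: [0.0, 0.998, 0.063, -0.001]
force: [-1.0, -1.1, 0.1]
grip_width: 0.0384
grip_force: 0.0
```

Run:
```python
from h import *
s=sensors.state();print({k:np.round(s[k],4).tolist() for k in ('time','position','orientation','q')})
d=snap('wrist','w1');cv2.imwrite('pics/w1b.png',cv2.resize(d['img'],(784,588),interpolation=3))
```

```text
{'time': 2.15, 'position': [0.6335, 0.0719, 0.2916], 'orientation': [0.0001, 0.998, 0.0628, -0.0006], 'q': [0.0096, 0.5099, 1.5263, -0.0003, 1.1065, 1.4548]}
```

View pics/w1b.png

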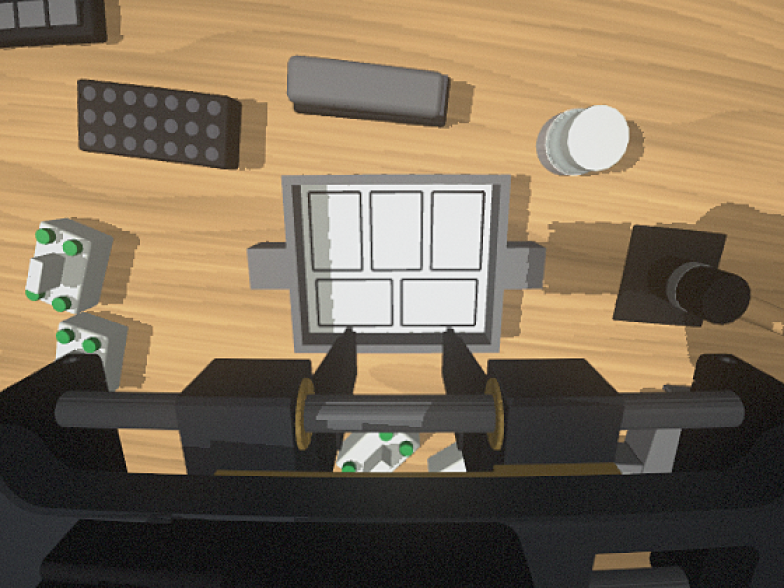

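The wrist view shows the empty case at (395,265) with all five outlines clear: the upper row around y 230 and the lower row around y 302. The jar is at (595,140), the stapler at (368,90) and the rack at (160,125).

Run:
```python
from h import *
crop('w1',195,118,370,258,4.5,'w1c')
d=load('w1')
g=cv2.cvtColor(d['img'],cv2.COLOR_BGR2GRAY)
# model fit: outlines' dark line contrast on floor; maximise darkness over pose and outline size
from scipy.optimize import minimize
g=cv2.GaussianBlur(g.astype(np.float32),(0,0),.8)
pl=[(-.04,-.04,1),(-.04,.04,1),(.0275,-.055,0),(.0275,0,0),(.0275,.055,0)]
t=np.linspace(-1,1,25)
def pts(x,y,a,m):
    o=[]
    for cx,cy,s in pl:
        hx,hy=(.0375+m,.025+m)
        if s: hx,hy=hy,hx
        o+= [(cx+hx*k,cy+e*hy) for e in(-1,1) for k in t]+[(cx+e*hx,cy+hy*k) for e in(-1,1) for k in t]
    o=np.array(o);c,s=np.cos(a),np.sin(a)
    return np.c_[x+c*o[:,0]-s*o[:,1],y+s*o[:,0]+c*o[:,1],np.full(len(o),.006)]
def f(p):
    u=w2px(d,pts(p[0],p[1],p[2],p[3])).astype(np.float32)
    return cv2.remap(g,u[:,0],u[:,1],1).mean()
best=None
for x in np.arange(.625,.645,.003):
  for y in np.arange(.062,.082,.003):
    for a in (.10,.125,.15):
      for m in (0,.0015):
        v=f((x,y,a,m))
        if best is None or v<best[0]: best=(v,(x,y,a,m))
r=minimize(f,best[1],method='Nelder-Mead',options=dict(initial_simplex=np.array(best[1])+np.vstack([np.zeros(4),np.diag([.002,.002,.02,.001])])))
print(best,r.fun,r.x,np.degrees(r.x[2]))
u=w2px(d,pts(*r.x));im=cv2.resize(d['img'][118:258,195:370],None,fx=4.5,fy=4.5)
for a,b in u: cv2.circle(im,(int((a-195+.5)*4.5),int((b-118+.5)*4.5)),1,(0,0,255),-1)
x,y,a,_=r.x;R2=np.array([[np.cos(a),-np.sin(a)],[np.sin(a),np.cos(a)]])
for sx,sy in((1,1),(1,-1),(-1,-1),(-1,1)):
    q=R2@[sx*.078,sy*.093]+[x,y];b=w2px(d,[*q,.038])[0];cv2.circle(im,(int((b[0]-195+.5)*4.5),int((b[1]-118+.5)*4.5)),4,(255,0,0),1)
cv2.imwrite('pics/w1c.png',im)
```

```text
(np.float32(152.5817), (np.float64(0.628), np.float64(0.068), 0.125, 0.0015)) 124.34080505371094 [0.62879281 0.06918286 0.13081048 0.00257118] 7.4948887001277695
```

View pics/w1c.png

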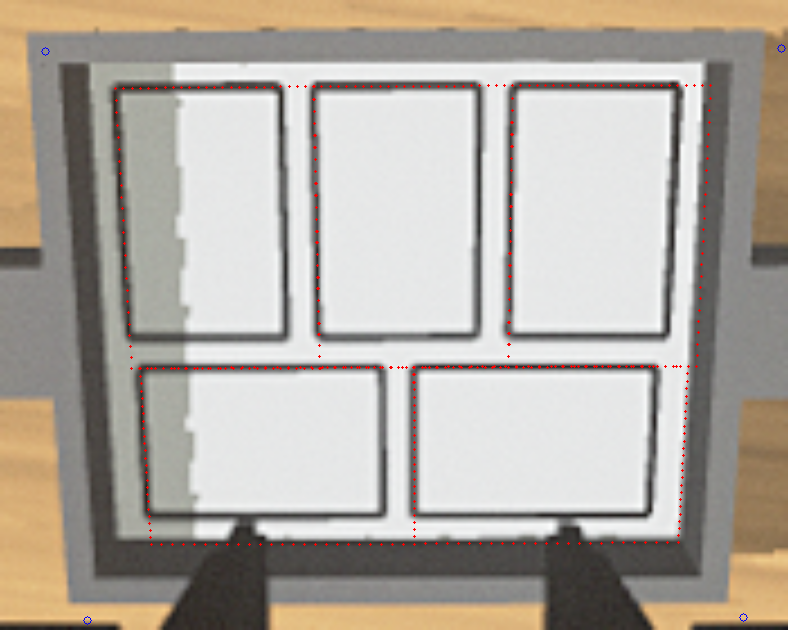

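The red overlay landed in the wrong optimum, but the outline corners are crisp in this crop, so I'll fit from them directly.

Run:
```python
from h import *
d=load('w1')
Q={4:[(117,87),(281,86),(286,336),(130,336)],3:[(313,86),(479,85),(478,334),(318,335)],2:[(513,85),(680,85),(668,333),(507,334)],1:[(139,367),(382,366),(384,515),(149,514)],0:[(414,366),(656,366),(650,514),(413,514)]}
pl={0:(-.04,-.04,1),1:(-.04,.04,1),2:(.0275,-.055,0),3:(.0275,0,0),4:(.0275,.055,0)}
from scipy.optimize import least_squares
I=[];W=[]
for k,v in Q.items():
    P=px2w(d,np.array(v)/4.5+[195,118]-.5,.006)
    print(k,P.mean(0).round(4),np.linalg.norm(P[0]-P[1]).round(4),np.linalg.norm(P[1]-P[2]).round(4))
    I.append(pl[k][:2]);W.append(P.mean(0)[:2])
I=np.array(I);W=np.array(W)
def tr(p,I):c,s=np.cos(p[2]),np.sin(p[2]);return I@np.array([[c,s],[-s,c]])+p[:2]
r=least_squares(lambda p:(tr(p,I)-W).ravel(),[.63,.07,.12]);print(r.x,np.degrees(r.x[2]),(r.fun*1000).round(1))
rim=np.array([(28,33),(766,32),(727,603),(68,603)])
P=px2w(d,rim/4.5+[195,118]-.5,.038);print(P.round(4).tolist(),P.mean(0))
# re-do block caps with top
```

```text
4 [0.6533 0.1325 0.006 ] 0.0456 0.0708
3 [0.6605 0.0781 0.006 ] 0.0459 0.0705
2 [0.6677 0.0233 0.006 ] 0.0463 0.0703
1 [0.5883 0.109  0.006 ] 0.0711 0.0461
0 [0.5985 0.0296 0.006 ] 0.0707 0.0459
[0.63315135 0.07446167 0.12957887] 7.424322440579892 [ 0.   0.  -0.  -0.1 -0.2  0.2  0.  -0.1  0.1  0. ]
[[0.698, 0.1763, 0.038], [0.7216, -0.0081, 0.038], [0.5675, -0.0275, 0.038], [0.5441, 0.1569, 0.038]] [0.63279728 0.07440041 0.038     ]
```

```bash
cat >> h.py <<'E'
from itertools import combinations
CASE=(.6331,.0744,.1296)
def blocks(d,z=.040,amin=3,roi=None):
    h=cv2.cvtColor(d['img'],cv2.COLOR_BGR2HSV); m=cv2.inRange(h,(45,90,40),(80,255,255))
    n,l,st,c=cv2.connectedComponentsWithStats(m)
    P=px2w(d,c[1:][st[1:,4]>=amin],z)[:,:2]; out=[]
    P=P[(abs(P[:,0]-.5)<.35)&(abs(P[:,1])<.5)]
    for i,p in enumerate(P):
        nb=[j for j in range(i+1,len(P)) if np.hypot(*(P[j]-p))<.075]
        for t in combinations(nb,3):
            q=P[[i,*t]];cen=q.mean(0);e=q-cen
            rr=np.hypot(*e.T)
            if abs(rr-.0313).max()>.0035: continue
            a=np.arctan2(e[:,1],e[:,0])
            # long axis: caps at +-theta, theta=atan(13.3/28.3)
            dbl=.5*np.angle(np.exp(2j*a).sum())
            loc=np.abs(e@np.array([[np.cos(dbl),-np.sin(dbl)],[np.sin(dbl),np.cos(dbl)]]))
            if abs(loc-[.0283,.0133]).max()>.004: continue
            u=w2px(d,[[*(cen+.020*np.array([np.cos(dbl),np.sin(dbl)])*s),.034] for s in(-1,1)]).round().astype(int)
            col=np.mean([d['img'][v,x].astype(float) for x,v in u],0)
            if col[0]<.6*col[2]: continue
            out.append((*cen.round(4),round(float(np.degrees(dbl)),1)))
    return out
def place(k):
    x,y,a=CASE;l=[(-.04,-.04,90),(-.04,.04,90),(.0275,-.055,0),(.0275,0,0),(.0275,.055,0)][k]
    return round(x+np.cos(a)*l[0]-np.sin(a)*l[1],4),round(y+np.sin(a)*l[0]+np.cos(a)*l[1],4),round(np.degrees(a)+l[2],1)
def tcp():
    s=sensors.state();q=s['orientation'];r=R.from_quat([q[1],q[2],q[3],q[0]]).as_matrix()
    return s['time'],np.round(s['position'],4),round(float(np.degrees(np.arctan2(r[1,0],r[0,0]))),2),round(s['grip_width'],4),np.round(s['force'],1)
def to(x,y,z,yaw):
    t=tcp();a=(yaw-t[2]+90)%180-90
    return 'shares xyz',((np.array([x,y,z])-t[1])/.12).round(3),'deg',round(a,1),'share',round(a/90,3)
E
python3 - <<'E'
from h import *
print(blocks(load('top0')),blocks(load('w1')));print([place(k) for k in range(5)],tcp())
E
```

```text
[(np.float64(0.5951), np.float64(0.3751), -15.5), (np.float64(0.5029), np.float64(0.3629), -12.0), (np.float64(0.4422), np.float64(0.0675), -34.8), (np.float64(0.434), np.float64(0.1793), 36.1), (np.float64(0.4282), np.float64(-0.0306), -47.6)] [(np.float64(0.5933), np.float64(0.3771), -15.9)]
[(np.float64(0.5986), np.float64(0.0296), np.float64(97.4)), (np.float64(0.5883), np.float64(0.1089), np.float64(97.4)), (np.float64(0.6675), np.float64(0.0234), np.float64(7.4)), (np.float64(0.6604), np.float64(0.078), np.float64(7.4)), (np.float64(0.6533), np.float64(0.1325), np.float64(7.4))] (2.2, array([0.6332, 0.0711, 0.2919]), 7.14, 0.038, array([ 0.4, -0.5, -0. ]))
```

Emit:
{"op": "drive_tool", "data": {"delta_pos": [[-0.8, -0.005, -0.3], [-0.8, -0.005, -0.3], [-0.8, -0.005, -0.3]], "angular": [[0, 0, -0.233], [0, 0, -0.233], [0, 0, -0.233]], "fingers": [-0.2, -0.2, -0.2]}}

```text
time: 2.5
position: [0.5308, 0.0698, 0.254]
orientation: [0.001, 0.992, -0.124, -0.004]
force: [1.4, -0.4, -0.1]
grip_width: 0.0382
grip_force: 0.0
```

Emit:
{"op": "drive_tool", "data": {"delta_pos": [[-0.8, -0.005, -0.3], [-0.8, -0.005, -0.3], [-0.8, -0.005, -0.3], [-0.8, -0.005, -0.3]], "angular": [[0, 0, -0.233], [0, 0, -0.233], [0, 0, -0.233], [0, 0, -0.233]], "fingers": [-0.2, -0.2, -0.2, -0.2]}}

```text
time: 2.9
position: [0.4405, 0.0694, 0.2206]
orientation: [0.0, 0.954, -0.3, -0.0]
force: [1.1, 0.3, 0.5]
grip_width: 0.0378
grip_force: 0.0
```

Emit:
{"op": "drive_tool", "data": {"delta_pos": [[0, 0, -0.4], [0, 0, -0.7], [0, 0, -0.867], [0, 0, -0.867]], "angular": [[0, 0, 0], [0, 0, 0], [0, 0, 0], [0, 0, 0]], "fingers": [-0.2, -0.2, -0.2, -0.2]}}

```text
time: 3.3
position: [0.4419, 0.0696, 0.1145]
orientation: [0.0, 0.954, -0.299, -0.001]
force: [-0.7, 0.1, 0.6]
grip_width: 0.0379
grip_force: 0.0
```

Emit:
{"op": "drive_tool", "data": {"delta_pos": [[0, 0, 0], [0, 0, 0], [0, 0, 0], [0, 0, 0], [0, 0, 0]], "angular": [[0, 0, 0], [0, 0, 0], [0, 0, 0], [0, 0, 0], [0, 0, 0]], "fingers": [-1, -1, -1, -1, -1]}}

```text
time: 3.8
position: [0.4418, 0.0701, 0.1169]
orientation: [-0.0, 0.954, -0.299, 0.001]
force: [-1.5, -1.6, 7.9]
grip_width: 0.0121
grip_force: 25.0
```

Emit:
{"op": "drive_tool", "data": {"delta_pos": [[0, 0, 0.3], [0, 0, 0.7], [0, 0, 0.7]], "angular": [[0, 0, 0], [0, 0, 0], [0, 0, 0]], "fingers": [-1, -1, -1]}}

```text
time: 4.1
position: [0.443, 0.0704, 0.2047]
orientation: [-0.001, 0.954, -0.299, 0.004]
force: [-0.1, 0.4, -2.9]
grip_width: 0.0121
grip_force: 25.0
```

Run:
```python
from h import *
print(tcp(),to(*place(3)[:2],.2,place(3)[2]))
print(blocks(snap('top','top1')))
d=snap('wrist','w2');print([blocks(d,z=sensors.state()['position'][2]-.116+.04)])
```

```text
(4.1, array([0.443 , 0.0704, 0.2047]), -34.8, 0.0121, array([-0.1,  0.4, -2.9])) ('shares xyz', array([ 1.812,  0.063, -0.039]), 'deg', np.float64(42.2), 'share', np.float64(0.469))
[(np.float64(0.595), np.float64(0.3753), -15.6), (np.float64(0.5028), np.float64(0.363), -12.2), (np.float64(0.428), np.float64(-0.0309), -47.5)]
[[]]
```

Emit:
{"op": "drive_tool", "data": {"delta_pos": [[0.91, 0.032, 0], [0.91, 0.032, 0], [0.91, 0.032, 0]], "angular": [[0, 0, 0.235], [0, 0, 0.235], [0, 0, 0.235]], "fingers": [-1, -1, -1]}}

```text
time: 4.5
position: [0.5546, 0.074, 0.1985]
orientation: [-0.0, 0.993, -0.116, 0.001]
force: [-0.3, -0.9, -2.3]
grip_width: 0.0119
grip_force: 25.0
```

Emit:
{"op": "drive_tool", "data": {"delta_pos": [[0.91, 0.032, 0], [0.91, 0.032, 0], [0.91, 0.032, 0], [0.91, 0.032, 0], [0.91, 0.032, 0]], "angular": [[0, 0, 0.235], [0, 0, 0.235], [0, 0, 0.235], [0, 0, 0.235], [0, 0, 0.235]], "fingers": [-1, -1, -1, -1, -1]}}

```text
time: 5.0
position: [0.6589, 0.0779, 0.1983]
orientation: [-0.0, 0.998, 0.064, -0.002]
force: [0.1, -0.7, -1.9]
grip_width: 0.0118
grip_force: 25.0
```

Run:
```python
from h import *
print(tcp(),to(*place(3)[:2],.123,place(3)[2]))
d=snap('wrist','w3');crop('w3',140,90,430,300,2.7,'w3c')
print(blocks(snap('top','top2')))
```

```text
(5.0, array([0.6589, 0.0779, 0.1983]), 7.36, 0.0118, array([ 0.1, -0.7, -1.9])) ('shares xyz', array([ 0.012,  0.001, -0.628]), 'deg', np.float64(0.0), 'share', np.float64(0.0))
[(np.float64(0.5952), np.float64(0.3751), -15.6), (np.float64(0.5028), np.float64(0.363), -12.2), (np.float64(0.4282), np.float64(-0.0306), -47.6)]
```

View pics/w3c.png

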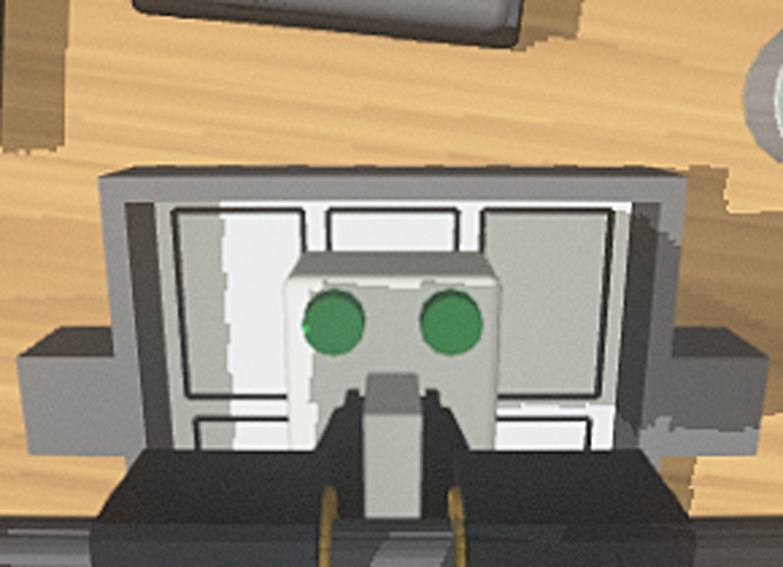

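The held block is level and square in the gripper: caps at crop (333,322) and (452,322), with the place 3 outline directly behind and above it. Now I'll measure the block's offset in the hand.

```bash
cat >> h.py <<'E'
def inhand(d,tz,dz=.074):
    h=cv2.cvtColor(d['img'],cv2.COLOR_BGR2HSV); m=cv2.inRange(h,(45,90,40),(80,255,255))
    n,l,st,c=cv2.connectedComponentsWithStats(m)
    k=[i for i in range(1,n) if st[i,4]>150 and 200<c[i,0]<370 and c[i,1]>150]
    P=px2w(d,c[k],tz-dz)[:,:2];k=np.argsort(np.hypot(*(P-tcp()[1][:2]).T))[:2];P=P[k];P=P[np.argsort(c[:,0][np.argsort(c[:,0])][:0].tolist() or P@np.array([1,0]))]
    a=np.radians(tcp()[2]);u=np.array([np.cos(a),np.sin(a)]);v=np.array([-u[1],u[0]])
    P=P[np.argsort(P@v)];e=P[1]-P[0];yaw=np.degrees(np.arctan2(-e[0],e[1]));mid=P.mean(0);cen=mid-.0283*np.array([np.cos(np.radians(yaw)),np.sin(np.radians(yaw))])
    o=cen-tcp()[1][:2]
    return dict(cen=cen.round(4),yaw=round(yaw,1),sep=round(float(np.hypot(*e)),4),tool_off=(round(float(o@u),4),round(float(o@v),4)))
E
python3 - <<'E'
from h import *
d=load('w3');print(inhand(d,.1983))
P=px2w(d,np.array([(329,211),(459,210),(174,211),(304,211),(482,211),(612,211)])/2.7+[140,90]-.5,.006)
print(P.round(4).tolist())
a=CASE[2]
for k in(3,4,2):
    c=np.array(place(k)[:2])
    for s in(1,-1):
        q=np.array([.0353,s*.023]);print(k,(c+[np.cos(a)*q[0]-np.sin(a)*q[1],np.sin(a)*q[0]+np.cos(a)*q[1]]).round(4))
E
```

```text
{'cen': array([0.6585, 0.0776]), 'yaw': np.float64(7.9), 'sep': 0.0256, 'tool_off': (-0.0004, -0.0003)}
[[0.6918, 0.1051, 0.006], [0.6981, 0.0592, 0.006], [0.6848, 0.1601, 0.006], [0.6907, 0.1139, 0.006], [0.6988, 0.051, 0.006], [0.705, 0.0048, 0.006]]
3 [0.6924 0.1054]
3 [0.6984 0.0598]
4 [0.6853 0.1599]
4 [0.6913 0.1143]
2 [0.6995 0.0508]
2 [0.7055 0.0052]
```

Emit:
{"op": "drive_tool", "data": {"delta_pos": [[0.01, 0, -0.3], [0.01, 0, -0.5], [0.01, 0, -0.6], [0.01, 0, -0.628], [0.01, 0, -0.628]], "angular": [[0, 0, 0], [0, 0, 0], [0, 0, 0], [0, 0, 0], [0, 0, 0]], "fingers": [-1, -1, -1, -1, -1]}}

```text
time: 5.6
position: [0.6612, 0.0779, 0.1253]
orientation: [0.0, 0.998, 0.065, 0.0]
force: [-0.6, -0.8, -1.8]
grip_width: 0.0118
grip_force: 25.0
```

Emit:
{"op": "drive_tool", "data": {"delta_pos": [[0, 0, 0], [0, 0, 0], [0, 0, 0]], "angular": [[0, 0, 0], [0, 0, 0], [0, 0, 0]], "fingers": [-0.5, -0.5, -0.5]}}

```text
time: 5.9
position: [0.6615, 0.0779, 0.1259]
orientation: [0.0, 0.998, 0.065, 0.001]
force: [0.4, 0.1, 0.6]
grip_width: 0.0232
grip_force: 0.0
```

Emit:
{"op": "drive_tool", "data": {"delta_pos": [[0, 0, 0.3], [0, 0, 0.7], [0, 0, 0.8], [0, 0, 0.8]], "angular": [[0, 0, 0], [0, 0, 0], [0, 0, 0], [0, 0, 0]], "fingers": [-0.5, -0.5, -0.5, -0.5]}}

```text
time: 6.3
position: [0.6618, 0.0779, 0.2236]
orientation: [0.0, 0.998, 0.065, 0.002]
force: [-0.2, 0.0, 0.2]
grip_width: 0.0238
grip_force: 0.0
```

Emit:
{"op": "drive_tool", "data": {"delta_pos": [[-0.97, -0.442, 0], [-0.97, -0.442, 0], [-0.97, -0.442, 0], [-0.97, -0.442, 0]], "angular": [[0, 0, -0.306], [0, 0, -0.306], [0, 0, -0.306], [0, 0, -0.306]], "fingers": [-0.2, -0.2, -0.2, -0.2]}}

```text
time: 6.7
position: [0.5414, 0.0239, 0.2196]
orientation: [0.0, 0.984, -0.177, -0.002]
force: [1.3, 0.0, 1.0]
grip_width: 0.0374
grip_force: 0.0
```

Emit:
{"op": "drive_tool", "data": {"delta_pos": [[-0.97, -0.442, 0], [-0.97, -0.442, 0], [-0.97, -0.442, 0], [-0.97, -0.442, 0], [-0.97, -0.442, 0]], "angular": [[0, 0, -0.306], [0, 0, -0.306], [0, 0, -0.306], [0, 0, -0.306], [0, 0, -0.306]], "fingers": [-0.2, -0.2, -0.2, -0.2, -0.2]}}

```text
time: 7.2
position: [0.4277, -0.0284, 0.2201]
orientation: [0.0, 0.915, -0.404, -0.001]
force: [-0.7, 0.3, -0.6]
grip_width: 0.0382
grip_force: 0.0
```

Run:
```python
from h import *
b=blocks(snap('top','top3'));print(tcp());print(b)
for x in b: print(to(x[0]-.0005,x[1]+.0023,.116,x[2])[1::2])
```

```text
(7.25, array([ 0.4282, -0.0283,  0.2202]), -47.56, 0.0378, array([ 0.5, -0.5, -0.3]))
[(np.float64(0.6633), np.float64(0.0764), 8.0), (np.float64(0.5951), np.float64(0.3751), -15.5), (np.float64(0.5028), np.float64(0.363), -12.2), (np.float64(0.4339), np.float64(0.1793), 36.2)]
(array([ 1.955,  0.892, -0.868]), 55.6, 0.617)
(array([ 1.387,  3.381, -0.868]), 32.1, 0.356)
(array([ 0.618,  3.28 , -0.868]), 35.4, 0.393)
(array([ 0.043,  1.749, -0.868]), 83.8, 0.931)
```

Emit:
{"op": "drive_tool", "data": {"delta_pos": [[0, 0, -0.4], [0, 0, -0.7], [0, 0, -0.867], [0, 0, -0.867]], "angular": [[0, 0, 0], [0, 0, 0], [0, 0, 0], [0, 0, 0]], "fingers": [-0.2, -0.2, -0.2, -0.2]}}

```text
time: 7.65
position: [0.4278, -0.0277, 0.1142]
orientation: [0.001, 0.915, -0.403, -0.003]
force: [0.8, -1.1, -0.2]
grip_width: 0.038
grip_force: 0.0
```

Emit:
{"op": "drive_tool", "data": {"delta_pos": [[0, 0, 0], [0, 0, 0], [0, 0, 0], [0, 0, 0], [0, 0, 0]], "angular": [[0, 0, 0], [0, 0, 0], [0, 0, 0], [0, 0, 0], [0, 0, 0]], "fingers": [-1, -1, -1, -1, -1]}}

```text
time: 8.15
position: [0.4286, -0.0283, 0.1175]
orientation: [-0.0, 0.915, -0.403, 0.001]
force: [-1.8, -0.3, 8.1]
grip_width: 0.0117
grip_force: 25.0
```

Emit:
{"op": "drive_tool", "data": {"delta_pos": [[0, 0, 0.3], [0, 0, 0.7], [0, 0, 0.7]], "angular": [[0, 0, 0], [0, 0, 0], [0, 0, 0]], "fingers": [-1, -1, -1]}}

```text
time: 8.45
position: [0.4297, -0.0284, 0.2053]
orientation: [-0.001, 0.915, -0.403, 0.004]
force: [0.9, 0.2, -2.2]
grip_width: 0.0122
grip_force: 25.0
```

Emit:
{"op": "drive_tool", "data": {"delta_pos": [[0.996, 0.215, 0], [0.996, 0.215, 0], [0.996, 0.215, 0], [0.996, 0.215, 0]], "angular": [[0, 0, 0.306], [0, 0, 0.306], [0, 0, 0.306], [0, 0, 0.306]], "fingers": [-1, -1, -1, -1]}}

```text
time: 8.85
position: [0.5503, -0.0018, 0.1999]
orientation: [-0.0, 0.985, -0.171, 0.001]
force: [-0.6, -0.7, -0.8]
grip_width: 0.0119
grip_force: 25.0
```

Emit:
{"op": "drive_tool", "data": {"delta_pos": [[0.996, 0.215, 0], [0.996, 0.215, 0], [0.996, 0.215, 0], [0.996, 0.215, 0], [0.996, 0.215, 0]], "angular": [[0, 0, 0.306], [0, 0, 0.306], [0, 0, 0.306], [0, 0, 0.306], [0, 0, 0.306]], "fingers": [-1, -1, -1, -1, -1]}}

```text
time: 9.35
position: [0.6674, 0.0236, 0.1994]
orientation: [-0.0, 0.998, 0.066, -0.001]
force: [-1.5, -1.0, -1.1]
grip_width: 0.012
grip_force: 25.0
```

Run:
```python
from h import *
print(tcp(),to(*place(2)[:2],.124,place(2)[2]))
z=tcp()[1][2];d=snap('wrist','w4');print(inhand(d,z));crop('w4',140,90,430,300,2.7,'w4c')
```

```text
(9.35, array([0.6674, 0.0236, 0.1994]), 7.52, 0.012, array([-1.5, -1. , -1.1])) ('shares xyz', array([ 0.001, -0.002, -0.628]), 'deg', np.float64(-0.1), 'share', np.float64(-0.001))
{'cen': array([0.668 , 0.0211]), 'yaw': np.float64(61.8), 'sep': 0.0266, 'tool_off': (0.0006, -0.0025)}
```

View pics/w4c.png

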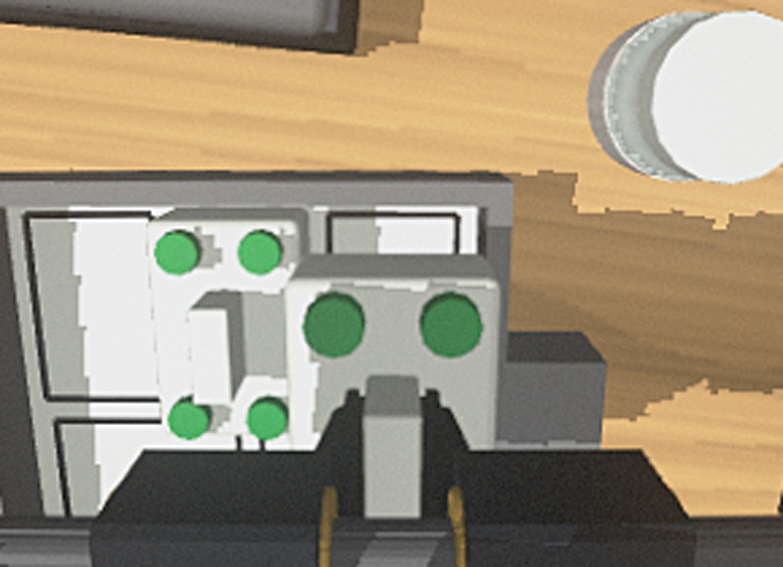

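The held block is square again, with its caps at (333,325) and (452,325). The placed block sits inside place 3, caps from (178,251) to (268,416).

```bash
sed -i 's/st\[i,4\]>150/st[i,4]>280/' h.py
python3 - <<'E'
from h import *
d=load('w4');print(inhand(d,.1994),blocks(d,.046),place(3))
E
```

```text
{'cen': array([0.6669, 0.0232]), 'yaw': np.float64(8.0), 'sep': 0.0253, 'tool_off': (-0.0003, -0.0002)} [(np.float64(0.661), np.float64(0.0779), 7.6)] (np.float64(0.6604), np.float64(0.078), np.float64(7.4))
```

Emit:
{"op": "drive_tool", "data": {"delta_pos": [[-0.005, 0, -0.3], [-0.005, 0, -0.5], [-0.005, 0, -0.6], [-0.005, 0, -0.645], [-0.005, 0, -0.645]], "angular": [[0, 0, 0], [0, 0, 0], [0, 0, 0], [0, 0, 0], [0, 0, 0]], "fingers": [-1, -1, -1, -1, -1]}}

```text
time: 9.9
position: [0.6669, 0.0233, 0.1241]
orientation: [0.0, 0.998, 0.065, 0.0]
force: [-0.3, -0.2, -1.4]
grip_width: 0.0122
grip_force: 25.0
```

Emit:
{"op": "drive_tool", "data": {"delta_pos": [[0, 0, 0], [0, 0, 0], [0, 0, 0]], "angular": [[0, 0, 0], [0, 0, 0], [0, 0, 0]], "fingers": [-0.5, -0.5, -0.5]}}

```text
time: 10.2
position: [0.6671, 0.0234, 0.124]
orientation: [0.0, 0.998, 0.065, 0.001]
force: [0.6, -1.1, 0.3]
grip_width: 0.0231
grip_force: 0.0
```

Emit:
{"op": "drive_tool", "data": {"delta_pos": [[0, 0, 0.3], [0, 0, 0.7], [0, 0, 0.8], [0, 0, 0.8]], "angular": [[0, 0, 0], [0, 0, 0], [0, 0, 0], [0, 0, 0]], "fingers": [-0.5, -0.5, -0.5, -0.5]}}

```text
time: 10.6
position: [0.6674, 0.0234, 0.2219]
orientation: [0.0, 0.998, 0.065, 0.002]
force: [0.2, 0.4, -0.9]
grip_width: 0.0237
grip_force: 0.0
```

Emit:
{"op": "drive_tool", "data": {"delta_pos": [[-0.975, 0.658, 0], [-0.975, 0.658, 0], [-0.975, 0.658, 0], [-0.975, 0.658, 0]], "angular": [[0, 0, 0.16], [0, 0, 0.16], [0, 0, 0.16], [0, 0, 0.16]], "fingers": [-0.2, -0.2, -0.2, -0.2]}}

```text
time: 11.0
position: [0.5457, 0.1045, 0.218]
orientation: [-0.0, 0.982, 0.191, -0.002]
force: [0.2, -0.0, 0.2]
grip_width: 0.0379
grip_force: 0.0
```

Emit:
{"op": "drive_tool", "data": {"delta_pos": [[-0.975, 0.658, 0], [-0.975, 0.658, 0], [-0.975, 0.658, 0], [-0.975, 0.658, 0], [-0.975, 0.658, 0]], "angular": [[0, 0, 0.16], [0, 0, 0.16], [0, 0, 0.16], [0, 0, 0.16], [0, 0, 0.16]], "fingers": [-0.2, -0.2, -0.2, -0.2, -0.2]}}

```text
time: 11.5
position: [0.4328, 0.1816, 0.2188]
orientation: [0.0, 0.95, 0.312, -0.0]
force: [1.4, -0.3, 0.2]
grip_width: 0.038
grip_force: 0.0
```

Run:
```python
from h import *
b=blocks(snap('top','top4'));print(tcp());print(b)
d=snap('wrist','w5');print(blocks(d))
for x in b: print(to(x[0]-.0005,x[1]+.0023,.116,x[2])[1::2])
```

```text
(11.55, array([0.4335, 0.1812, 0.2188]), 36.29, 0.0379, array([0.2, 0.3, 0.7]))
[(np.float64(0.6678), np.float64(0.0214), 7.5), (np.float64(0.6657), np.float64(0.049), 5.9), (np.float64(0.6634), np.float64(0.0765), 8.2), (np.float64(0.5951), np.float64(0.375), -15.3), (np.float64(0.5029), np.float64(0.3629), -12.0)]
[(np.float64(0.6638), np.float64(0.0772), 10.4), (np.float64(0.4325), np.float64(0.1817), 35.8)]
(array([ 1.946, -1.311, -0.858]), -28.8, -0.319)
(array([ 1.928, -1.081, -0.858]), -30.4, -0.337)
(array([ 1.909, -0.852, -0.858]), -28.0, -0.312)
(array([ 1.34 ,  1.636, -0.858]), -51.5, -0.573)
(array([ 0.572,  1.535, -0.858]), -48.2, -0.536)
```

Emit:
{"op": "drive_tool", "data": {"delta_pos": [[0, 0, -0.4], [0, 0, -0.7], [0, 0, -0.85], [0, 0, -0.85]], "angular": [[0, 0, 0], [0, 0, 0], [0, 0, 0], [0, 0, 0]], "fingers": [-0.2, -0.2, -0.2, -0.2]}}

```text
time: 12.0
position: [0.433, 0.1804, 0.1149]
orientation: [-0.0, 0.951, 0.311, -0.002]
force: [-0.1, -0.3, -0.2]
grip_width: 0.038
grip_force: 0.0
```

Emit:
{"op": "drive_tool", "data": {"delta_pos": [[0, 0, 0], [0, 0, 0], [0, 0, 0], [0, 0, 0], [0, 0, 0]], "angular": [[0, 0, 0], [0, 0, 0], [0, 0, 0], [0, 0, 0], [0, 0, 0]], "fingers": [-1, -1, -1, -1, -1]}}

```text
time: 12.5
position: [0.433, 0.1814, 0.118]
orientation: [0.0, 0.95, 0.311, 0.001]
force: [-1.6, 0.8, 4.9]
grip_width: 0.0119
grip_force: 25.0
```

Emit:
{"op": "drive_tool", "data": {"delta_pos": [[0, 0, 0.3], [0, 0, 0.7], [0, 0, 0.7]], "angular": [[0, 0, 0], [0, 0, 0], [0, 0, 0]], "fingers": [-1, -1, -1]}}

```text
time: 12.8
position: [0.4342, 0.1818, 0.206]
orientation: [0.0, 0.95, 0.311, 0.004]
force: [-0.1, 0.6, -1.6]
grip_width: 0.0118
grip_force: 25.0
```

Emit:
{"op": "drive_tool", "data": {"delta_pos": [[0.916, -0.204, 0], [0.916, -0.204, 0], [0.916, -0.204, 0], [0.916, -0.204, 0]], "angular": [[0, 0, -0.16], [0, 0, -0.16], [0, 0, -0.16], [0, 0, -0.16]], "fingers": [-1, -1, -1, -1]}}

```text
time: 13.2
position: [0.5438, 0.1562, 0.2004]
orientation: [0.0, 0.982, 0.189, -0.0]
force: [-0.8, 0.4, -2.3]
grip_width: 0.0119
grip_force: 25.0
```

Emit:
{"op": "drive_tool", "data": {"delta_pos": [[0.916, -0.204, 0], [0.916, -0.204, 0], [0.916, -0.204, 0], [0.916, -0.204, 0], [0.916, -0.204, 0]], "angular": [[0, 0, -0.16], [0, 0, -0.16], [0, 0, -0.16], [0, 0, -0.16], [0, 0, -0.16]], "fingers": [-1, -1, -1, -1, -1]}}

```text
time: 13.7
position: [0.651, 0.1329, 0.2007]
orientation: [0.0, 0.998, 0.066, -0.001]
force: [-0.5, 0.2, -1.0]
grip_width: 0.0122
grip_force: 25.0
```

Run:
```python
from h import *
print(tcp(),to(*place(4)[:2],.124,place(4)[2]))
z=tcp()[1][2];d=snap('wrist','w6');print(inhand(d,z),place(4))
```

```text
(13.7, array([0.651 , 0.1329, 0.2007]), 7.56, 0.0122, array([-0.5,  0.2, -1. ])) ('shares xyz', array([ 0.019, -0.003, -0.639]), 'deg', np.float64(-0.2), 'share', np.float64(-0.002))
{'cen': array([0.651 , 0.1328]), 'yaw': np.float64(7.6), 'sep': 0.0254, 'tool_off': (-0.0001, -0.0002)} (np.float64(0.6533), np.float64(0.1325), np.float64(7.4))
```

Emit:
{"op": "drive_tool", "data": {"delta_pos": [[0.009, 0, -0.3], [0.009, 0, -0.5], [0.009, 0, -0.6], [0.009, 0, -0.655], [0.009, 0, -0.655]], "angular": [[0, 0, 0], [0, 0, 0], [0, 0, 0], [0, 0, 0], [0, 0, 0]], "fingers": [-1, -1, -1, -1, -1]}}

```text
time: 14.25
position: [0.6536, 0.1328, 0.1238]
orientation: [-0.0, 0.998, 0.066, 0.0]
force: [0.7, -0.4, -1.0]
grip_width: 0.0121
grip_force: 25.0
```

Emit:
{"op": "drive_tool", "data": {"delta_pos": [[0, 0, 0], [0, 0, 0], [0, 0, 0]], "angular": [[0, 0, 0], [0, 0, 0], [0, 0, 0]], "fingers": [-0.5, -0.5, -0.5]}}

```text
time: 14.55
position: [0.6539, 0.1324, 0.1234]
orientation: [0.0, 0.998, 0.065, 0.0]
force: [-0.8, -0.1, 0.4]
grip_width: 0.0228
grip_force: 0.0
```

Emit:
{"op": "drive_tool", "data": {"delta_pos": [[0, 0, 0.3], [0, 0, 0.7], [0, 0, 0.8], [0, 0, 0.8]], "angular": [[0, 0, 0], [0, 0, 0], [0, 0, 0], [0, 0, 0]], "fingers": [-0.5, -0.5, -0.5, -0.5]}}

```text
time: 14.95
position: [0.6543, 0.1325, 0.2212]
orientation: [-0.0, 0.998, 0.065, 0.002]
force: [-0.5, -0.2, -1.3]
grip_width: 0.0235
grip_force: 0.0
```

Emit:
{"op": "drive_tool", "data": {"delta_pos": [[-0.626, 0.969, 0], [-0.626, 0.969, 0], [-0.626, 0.969, 0], [-0.626, 0.969, 0]], "angular": [[0, 0, -0.108], [0, 0, -0.108], [0, 0, -0.108], [0, 0, -0.108]], "fingers": [-0.2, -0.2, -0.2, -0.2]}}

```text
time: 15.35
position: [0.5757, 0.2519, 0.2171]
orientation: [0.0, 1.0, -0.018, -0.002]
force: [0.1, -0.7, -0.0]
grip_width: 0.0379
grip_force: 0.0
```

Emit:
{"op": "drive_tool", "data": {"delta_pos": [[-0.626, 0.969, 0], [-0.626, 0.969, 0], [-0.626, 0.969, 0], [-0.626, 0.969, 0], [-0.626, 0.969, 0]], "angular": [[0, 0, -0.108], [0, 0, -0.108], [0, 0, -0.108], [0, 0, -0.108], [0, 0, -0.108]], "fingers": [-0.2, -0.2, -0.2, -0.2, -0.2]}}

```text
time: 15.85
position: [0.5033, 0.3649, 0.2175]
orientation: [0.001, 0.995, -0.103, -0.001]
force: [0.6, -0.3, -0.3]
grip_width: 0.0381
grip_force: 0.0
```

Run:
```python
from h import *
b=blocks(snap('top','top5'));print(tcp());print(b)
d=snap('wrist','w7');print(blocks(d))
for x in b: print(to(x[0]-.0005,x[1]+.0023,.116,x[2])[1::2])
```

```text
(15.9, array([0.5039, 0.3642, 0.2178]), -11.95, 0.0378, array([-0.3,  0.3, -0.4]))
[(np.float64(0.6677), np.float64(0.0215), 7.6), (np.float64(0.6657), np.float64(0.049), 5.9), (np.float64(0.6635), np.float64(0.0767), 7.9), (np.float64(0.6588), np.float64(0.1042), 8.3), (np.float64(0.6547), np.float64(0.1315), 7.6), (np.float64(0.5951), np.float64(0.3751), -15.5)]
[(np.float64(0.5938), np.float64(0.3778), -16.1), (np.float64(0.5017), np.float64(0.3657), -11.8)]
(array([ 1.358, -2.834, -0.85 ]), 19.6, 0.218)
(array([ 1.342, -2.605, -0.85 ]), 17.9, 0.199)
(array([ 1.323, -2.374, -0.85 ]), 19.9, 0.221)
(array([ 1.284, -2.145, -0.85 ]), 20.3, 0.226)
(array([ 1.25 , -1.918, -0.85 ]), 19.6, 0.218)
(array([ 0.753,  0.113, -0.85 ]), -3.5, -0.039)
```

Emit:
{"op": "drive_tool", "data": {"delta_pos": [[-0.015, 0.01, -0.4], [-0.015, 0.01, -0.7], [-0.015, 0.01, -0.842], [-0.015, 0.01, -0.842]], "angular": [[0, 0, 0], [0, 0, 0], [0, 0, 0], [0, 0, 0]], "fingers": [-0.2, -0.2, -0.2, -0.2]}}

```text
time: 16.35
position: [0.5019, 0.3643, 0.115]
orientation: [0.002, 0.994, -0.105, -0.002]
force: [-0.0, 0.2, 0.6]
grip_width: 0.0379
grip_force: 0.0
```

Emit:
{"op": "drive_tool", "data": {"delta_pos": [[0, 0, 0], [0, 0, 0], [0, 0, 0], [0, 0, 0], [0, 0, 0]], "angular": [[0, 0, 0], [0, 0, 0], [0, 0, 0], [0, 0, 0], [0, 0, 0]], "fingers": [-1, -1, -1, -1, -1]}}

```text
time: 16.85
position: [0.502, 0.3661, 0.1186]
orientation: [-0.0, 0.995, -0.104, 0.0]
force: [-0.4, -1.7, 5.7]
grip_width: 0.0121
grip_force: 25.0
```

Emit:
{"op": "drive_tool", "data": {"delta_pos": [[0, 0, 0.3], [0, 0, 0.7], [0, 0, 0.7]], "angular": [[0, 0, 0], [0, 0, 0], [0, 0, 0]], "fingers": [-1, -1, -1]}}

```text
time: 17.15
position: [0.5032, 0.3672, 0.2075]
orientation: [-0.003, 0.995, -0.104, 0.004]
force: [0.4, 0.8, -1.8]
grip_width: 0.0119
grip_force: 25.0
```

Emit:
{"op": "drive_tool", "data": {"delta_pos": [[0.24, -0.712, 0], [0.24, -0.712, 0], [0.24, -0.712, 0], [0.24, -0.712, 0], [0.24, -0.712, 0]], "angular": [[0, 0, 0.405], [0, 0, 0.405], [0, 0, 0.405], [0, 0, 0.405], [0, 0, 0.405]], "fingers": [-1, -1, -1, -1, -1]}}

```text
time: 17.65
position: [0.5304, 0.2802, 0.2011]
orientation: [0.0, 0.977, 0.214, -0.0]
force: [0.2, 0.5, -2.0]
grip_width: 0.012
grip_force: 25.0
```

Emit:
{"op": "drive_tool", "data": {"delta_pos": [[0.24, -0.712, 0], [0.24, -0.712, 0], [0.24, -0.712, 0], [0.24, -0.712, 0], [0.24, -0.712, 0]], "angular": [[0, 0, 0.405], [0, 0, 0.405], [0, 0, 0.405], [0, 0, 0.405], [0, 0, 0.405]], "fingers": [-1, -1, -1, -1, -1]}}

```text
time: 18.15
position: [0.5592, 0.1948, 0.2011]
orientation: [-0.0, 0.861, 0.509, -0.0]
force: [0.3, 0.2, -2.0]
grip_width: 0.0117
grip_force: 25.0
```

Emit:
{"op": "drive_tool", "data": {"delta_pos": [[0.24, -0.712, 0], [0.24, -0.712, 0], [0.24, -0.712, 0], [0.24, -0.712, 0], [0.24, -0.712, 0]], "angular": [[0, 0, 0.405], [0, 0, 0.405], [0, 0, 0.405], [0, 0, 0.405], [0, 0, 0.405]], "fingers": [-1, -1, -1, -1, -1]}}

```text
time: 18.65
position: [0.5879, 0.1094, 0.201]
orientation: [-0.0, 0.658, 0.753, -0.0]
force: [0.7, -0.1, -2.0]
grip_width: 0.012
grip_force: 25.0
```

Emit:
{"op": "drive_tool", "data": {"delta_pos": [[0, 0, 0], [0, 0, 0]], "angular": [[0, 0, 0], [0, 0, 0]], "fingers": [-1, -1]}}

```text
time: 18.85
position: [0.588, 0.1099, 0.2014]
orientation: [-0.0, 0.661, 0.751, -0.0]
force: [-0.5, 0.2, -1.7]
grip_width: 0.0117
grip_force: 25.0
```

Run:
```python
from h import *
print(tcp(),to(*place(1)[:2],.124,place(1)[2]))
z=tcp()[1][2];d=snap('wrist','w8');print(inhand(d,z),place(1));crop('w8',140,90,430,300,2.7,'w8c')
```

```text
(18.85, array([0.588 , 0.1099, 0.2014]), 97.3, 0.0117, array([-0.5,  0.2, -1.7])) ('shares xyz', array([ 0.003, -0.008, -0.645]), 'deg', np.float64(0.1), 'share', np.float64(0.001))
{'cen': array([0.5881, 0.1106]), 'yaw': np.float64(97.4), 'sep': 0.0251, 'tool_off': (0.0007, -0.0002)} (np.float64(0.5883), np.float64(0.1089), np.float64(97.4))
```

View pics/w8c.png

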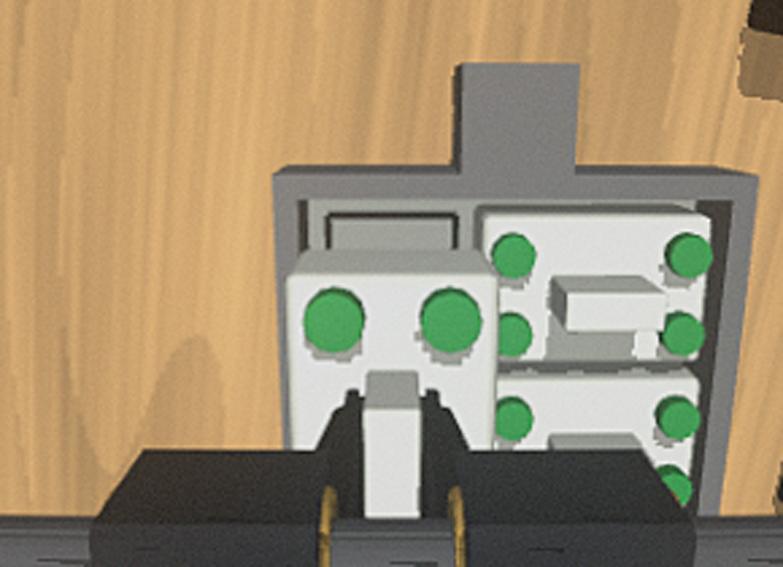

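The block held over place 1 is square (caps (333,321), (451,321); outline centred behind it). Two placed blocks sit neatly at the right.

Emit:
{"op": "drive_tool", "data": {"delta_pos": [[0, -0.012, -0.3], [0, -0.012, -0.5], [0, -0.012, -0.6], [0, -0.012, -0.645], [0, -0.012, -0.645]], "angular": [[0, 0, 0], [0, 0, 0], [0, 0, 0], [0, 0, 0], [0, 0, 0]], "fingers": [-1, -1, -1, -1, -1]}}

```text
time: 19.4
position: [0.5883, 0.1085, 0.1248]
orientation: [0.0, 0.66, 0.751, 0.0]
force: [0.1, 0.1, -1.5]
grip_width: 0.0118
grip_force: 25.0
```

Emit:
{"op": "drive_tool", "data": {"delta_pos": [[0, 0, 0], [0, 0, 0], [0, 0, 0]], "angular": [[0, 0, 0], [0, 0, 0], [0, 0, 0]], "fingers": [-0.5, -0.5, -0.5]}}

```text
time: 19.7
position: [0.5884, 0.1084, 0.1249]
orientation: [0.0, 0.66, 0.751, 0.0]
force: [0.4, -0.2, -1.1]
grip_width: 0.0233
grip_force: 0.0
```

Emit:
{"op": "drive_tool", "data": {"delta_pos": [[0, 0, 0.3], [0, 0, 0.7], [0, 0, 0.8], [0, 0, 0.8]], "angular": [[0, 0, 0], [0, 0, 0], [0, 0, 0], [0, 0, 0]], "fingers": [-0.5, -0.5, -0.5, -0.5]}}

```text
time: 20.1
position: [0.5887, 0.1085, 0.2226]
orientation: [0.002, 0.66, 0.751, 0.002]
force: [-0.8, -0.1, -0.6]
grip_width: 0.024
grip_force: 0.0
```

Emit:
{"op": "drive_tool", "data": {"delta_pos": [[0.015, 0.747, 0], [0.015, 0.747, 0], [0.015, 0.747, 0]], "angular": [[0, 0, 0.246], [0, 0, 0.246], [0, 0, 0.246]], "fingers": [-0.2, -0.2, -0.2]}}

```text
time: 20.4
position: [0.5892, 0.2016, 0.2185]
orientation: [-0.001, 0.5, 0.866, -0.0]
force: [-0.4, -0.9, 0.2]
grip_width: 0.0375
grip_force: 0.0
```

Emit:
{"op": "drive_tool", "data": {"delta_pos": [[0.015, 0.747, 0], [0.015, 0.747, 0], [0.015, 0.747, 0]], "angular": [[0, 0, 0.246], [0, 0, 0.246], [0, 0, 0.246]], "fingers": [-0.2, -0.2, -0.2]}}

```text
time: 20.7
position: [0.5908, 0.2915, 0.2181]
orientation: [-0.001, 0.324, 0.946, -0.0]
force: [0.4, -1.2, -0.7]
grip_width: 0.0378
grip_force: 0.0
```

Emit:
{"op": "drive_tool", "data": {"delta_pos": [[0.015, 0.747, 0], [0.015, 0.747, 0], [0.015, 0.747, 0], [0.015, 0.747, 0], [0.015, 0.747, 0]], "angular": [[0, 0, 0.246], [0, 0, 0.246], [0, 0, 0.246], [0, 0, 0.246], [0, 0, 0.246]], "fingers": [-0.2, -0.2, -0.2, -0.2, -0.2]}}

```text
time: 21.2
position: [0.5933, 0.3768, 0.2189]
orientation: [-0.001, 0.142, 0.99, -0.001]
force: [-1.1, -0.2, -0.1]
grip_width: 0.038
grip_force: 0.0
```

Run:
```python
from h import *
b=blocks(snap('top','top6'));print(tcp());print(b)
d=snap('wrist','w9');b=blocks(d);print(b)
for x in b: print(to(x[0],x[1],.116,x[2])[1::2])
```

```text
(21.25, array([0.5935, 0.3765, 0.2193]), 163.62, 0.0383, array([ 0.3, -0.6,  0.5]))
[(np.float64(0.6677), np.float64(0.0217), 7.8), (np.float64(0.6655), np.float64(0.0493), 5.7), (np.float64(0.6634), np.float64(0.0764), 7.4), (np.float64(0.6589), np.float64(0.1038), 8.5), (np.float64(0.6547), np.float64(0.1316), 7.3), (np.float64(0.6166), np.float64(0.1107), -81.3), (np.float64(0.5908), np.float64(0.1066), -82.1)]
[(np.float64(0.5935), np.float64(0.378), -16.1)]
(array([-0.002,  0.013, -0.864]), 0.3, 0.003)
```

Emit:
{"op": "drive_tool", "data": {"delta_pos": [[0, 0.008, -0.4], [0, 0.008, -0.7], [0, 0.008, -0.852], [0, 0.008, -0.852]], "angular": [[0, 0, 0], [0, 0, 0], [0, 0, 0], [0, 0, 0]], "fingers": [-0.2, -0.2, -0.2, -0.2]}}

```text
time: 21.7
position: [0.5929, 0.3769, 0.1152]
orientation: [-0.002, 0.142, 0.99, -0.001]
force: [-0.1, 0.6, -0.2]
grip_width: 0.0382
grip_force: 0.0
```

Emit:
{"op": "drive_tool", "data": {"delta_pos": [[0, 0, 0], [0, 0, 0], [0, 0, 0], [0, 0, 0], [0, 0, 0]], "angular": [[0, 0, 0], [0, 0, 0], [0, 0, 0], [0, 0, 0], [0, 0, 0]], "fingers": [-1, -1, -1, -1, -1]}}

```text
time: 22.2
position: [0.5938, 0.3783, 0.1191]
orientation: [0.0, 0.141, 0.99, 0.0]
force: [-0.6, -2.1, 5.0]
grip_width: 0.0118
grip_force: 25.0
```

Emit:
{"op": "drive_tool", "data": {"delta_pos": [[0, 0, 0.3], [0, 0, 0.7], [0, 0, 0.7]], "angular": [[0, 0, 0], [0, 0, 0], [0, 0, 0]], "fingers": [-1, -1, -1]}}

```text
time: 22.5
position: [0.5951, 0.3792, 0.2088]
orientation: [0.004, 0.141, 0.99, 0.003]
force: [0.9, 0.5, -0.2]
grip_width: 0.0121
grip_force: 25.0
```

Emit:
{"op": "drive_tool", "data": {"delta_pos": [[0.014, -0.967, 0], [0.014, -0.967, 0], [0.014, -0.967, 0], [0.014, -0.967, 0]], "angular": [[0, 0, -0.246], [0, 0, -0.246], [0, 0, -0.246], [0, 0, -0.246]], "fingers": [-1, -1, -1, -1]}}

```text
time: 22.9
position: [0.5954, 0.2599, 0.202]
orientation: [-0.0, 0.33, 0.944, -0.0]
force: [0.3, 0.2, -0.9]
grip_width: 0.0115
grip_force: 25.0
```

Emit:
{"op": "drive_tool", "data": {"delta_pos": [[0.014, -0.967, 0], [0.014, -0.967, 0], [0.014, -0.967, 0], [0.014, -0.967, 0]], "angular": [[0, 0, -0.246], [0, 0, -0.246], [0, 0, -0.246], [0, 0, -0.246]], "fingers": [-1, -1, -1, -1]}}

```text
time: 23.3
position: [0.5972, 0.145, 0.202]
orientation: [-0.0, 0.504, 0.864, 0.0]
force: [0.3, 1.1, -1.3]
grip_width: 0.0118
grip_force: 25.0
```

Emit:
{"op": "drive_tool", "data": {"delta_pos": [[0.014, -0.967, 0], [0.014, -0.967, 0], [0.014, -0.967, 0], [0.014, -0.967, 0], [0.014, -0.967, 0]], "angular": [[0, 0, -0.246], [0, 0, -0.246], [0, 0, -0.246], [0, 0, -0.246], [0, 0, -0.246]], "fingers": [-1, -1, -1, -1, -1]}}

```text
time: 23.8
position: [0.5988, 0.0315, 0.202]
orientation: [-0.0, 0.658, 0.753, 0.0]
force: [0.1, -0.4, -1.4]
grip_width: 0.012
grip_force: 25.0
```

Emit:
{"op": "drive_tool", "data": {"delta_pos": [[0, 0, 0], [0, 0, 0]], "angular": [[0, 0, 0], [0, 0, 0]], "fingers": [-1, -1]}}

```text
time: 24.0
position: [0.5986, 0.0317, 0.2021]
orientation: [-0.0, 0.659, 0.752, 0.0]
force: [0.2, 0.7, -1.7]
grip_width: 0.0119
grip_force: 25.0
```

Run:
```python
from h import *
print(tcp(),to(*place(0)[:2],.1246,place(0)[2]))
z=tcp()[1][2];d=snap('wrist','w10');print(inhand(d,z),place(0),blocks(d,.046),place(1))
```

```text
(24.0, array([0.5986, 0.0317, 0.2021]), 97.6, 0.0119, array([ 0.2,  0.7, -1.7])) ('shares xyz', array([ 0.   , -0.017, -0.646]), 'deg', np.float64(-0.2), 'share', np.float64(-0.002))
{'cen': array([0.5986, 0.0333]), 'yaw': np.float64(97.7), 'sep': 0.025, 'tool_off': (0.0019, -0.0003)} (np.float64(0.5986), np.float64(0.0296), np.float64(97.4)) [(np.float64(0.5888), np.float64(0.108), -82.6), (np.float64(0.6143), np.float64(0.1122), -81.3), (np.float64(0.6522), np.float64(0.1328), 7.7), (np.float64(0.6566), np.float64(0.1054), 8.3), (np.float64(0.6609), np.float64(0.0781), 7.5), (np.float64(0.6635), np.float64(0.0508), 6.9), (np.float64(0.6662), np.float64(0.0235), 7.7)] (np.float64(0.5883), np.float64(0.1089), np.float64(97.4))
```

Emit:
{"op": "drive_tool", "data": {"delta_pos": [[0, -0.025, -0.3], [0, -0.025, -0.5], [0, -0.025, -0.6], [0, -0.025, -0.645], [0, -0.025, -0.645]], "angular": [[0, 0, 0], [0, 0, 0], [0, 0, 0], [0, 0, 0], [0, 0, 0]], "fingers": [-1, -1, -1, -1, -1]}}

```text
time: 24.55
position: [0.5987, 0.0275, 0.1253]
orientation: [0.0, 0.66, 0.752, 0.0]
force: [-0.8, -0.4, -1.5]
grip_width: 0.012
grip_force: 25.0
```

Emit:
{"op": "drive_tool", "data": {"delta_pos": [[0, 0, 0], [0, 0, 0], [0, 0, 0]], "angular": [[0, 0, 0], [0, 0, 0], [0, 0, 0]], "fingers": [-0.5, -0.5, -0.5]}}

```text
time: 24.85
position: [0.5988, 0.0272, 0.1253]
orientation: [0.0, 0.66, 0.751, 0.0]
force: [-0.3, -0.2, 0.2]
grip_width: 0.0234
grip_force: 0.0
```

Emit:
{"op": "drive_tool", "data": {"delta_pos": [[0, 0, 0.3], [0, 0, 0.7], [0, 0, 0.8], [0, 0, 0.8]], "angular": [[0, 0, 0], [0, 0, 0], [0, 0, 0], [0, 0, 0]], "fingers": [-0.5, -0.5, -0.5, -0.5]}}

```text
time: 25.25
position: [0.5991, 0.0272, 0.2229]
orientation: [0.002, 0.66, 0.751, 0.001]
force: [-0.4, -0.6, -0.7]
grip_width: 0.0239
grip_force: 0.0
```

Emit:
{"op": "drive_tool", "data": {"delta_pos": [[-0.405, -0.88, 0.18], [-0.405, -0.88, 0.18], [-0.405, -0.88, 0.18], [-0.405, -0.88, 0.18]], "angular": [[0, 0, -0.357], [0, 0, -0.357], [0, 0, -0.357], [0, 0, -0.357]], "fingers": [-0.2, -0.2, -0.2, -0.2]}}

```text
time: 25.65
position: [0.5488, -0.0806, 0.2413]
orientation: [-0.0, 0.845, 0.536, -0.001]
force: [-0.2, 0.6, 0.2]
grip_width: 0.0379
grip_force: 0.0
```

Emit:
{"op": "drive_tool", "data": {"delta_pos": [[-0.405, -0.88, 0.18], [-0.405, -0.88, 0.18], [-0.405, -0.88, 0.18], [-0.405, -0.88, 0.18]], "angular": [[0, 0, -0.357], [0, 0, -0.357], [0, 0, -0.357], [0, 0, -0.357]], "fingers": [-0.2, -0.2, -0.2, -0.2]}}

```text
time: 26.05
position: [0.5002, -0.1862, 0.2628]
orientation: [-0.0, 0.96, 0.281, -0.001]
force: [0.9, -0.2, -1.1]
grip_width: 0.0382
grip_force: 0.0
```

Emit:
{"op": "drive_tool", "data": {"delta_pos": [[-0.405, -0.88, 0.18], [-0.405, -0.88, 0.18], [-0.405, -0.88, 0.18], [-0.405, -0.88, 0.18], [-0.405, -0.88, 0.18]], "angular": [[0, 0, -0.357], [0, 0, -0.357], [0, 0, -0.357], [0, 0, -0.357], [0, 0, -0.357]], "fingers": [-0.2, -0.2, -0.2, -0.2, -0.2]}}

```text
time: 26.55
position: [0.4522, -0.2901, 0.284]
orientation: [-0.001, 1.0, 0.007, -0.001]
force: [0.6, -0.3, -0.3]
grip_width: 0.0381
grip_force: 0.0
```

Run:
```python
from h import *
print(tcp())
d=snap('wrist','w11')
t=snap('top','top7');print(blocks(t,.046),[place(k) for k in range(5)])
a=cv2.resize(d['img'],(560,420));b=cv2.resize(t['img'][120:330,100:310],None,fx=1.15,fy=1.15,interpolation=3)
im=np.zeros((600,800,3),np.uint8);im[:420,:560]=a;c=cv2.resize(t['img'][140:230,180:300],(240,180),interpolation=3);im[420:600,0:240]=c;cv2.imwrite('pics/w11c.png',im)
```

```text
(26.55, array([ 0.4522, -0.2901,  0.284 ]), 0.83, 0.0381, array([ 0.6, -0.3, -0.3]))
[(np.float64(0.6668), np.float64(0.0211), 7.6), (np.float64(0.6648), np.float64(0.0484), 5.9), (np.float64(0.6627), np.float64(0.0758), 8.3), (np.float64(0.6581), np.float64(0.1031), 8.5), (np.float64(0.6539), np.float64(0.1304), 7.5), (np.float64(0.626), np.float64(0.0295), -83.4), (np.float64(0.6083), np.float64(0.0678), 8.4), (np.float64(0.6158), np.float64(0.1097), -81.8), (np.float64(0.6006), np.float64(0.0256), -82.4), (np.float64(0.5901), np.float64(0.1058), -82.7)] [(np.float64(0.5986), np.float64(0.0296), np.float64(97.4)), (np.float64(0.5883), np.float64(0.1089), np.float64(97.4)), (np.float64(0.6675), np.float64(0.0234), np.float64(7.4)), (np.float64(0.6604), np.float64(0.078), np.float64(7.4)), (np.float64(0.6533), np.float64(0.1325), np.float64(7.4))]
```

View pics/w11c.png

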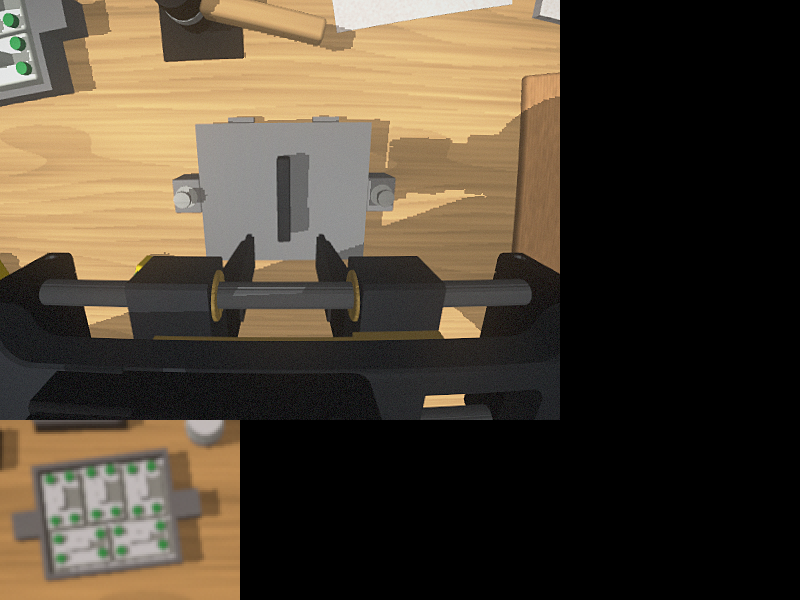

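The wrist view shows the lid with its bar at (283,198), pins at (183,198) and (383,196), and tabs at (241,119) and (326,118). The inset at bottom left shows all five blocks neatly in the case.

Run:
```python
from h import *
d=load('w11');g=cv2.cvtColor(d['img'],cv2.COLOR_BGR2GRAY)
sub=g[145:248,265:305];print(g[200,270:300].tolist());
m=(sub<75).astype(np.uint8);n,l,st,c=cv2.connectedComponentsWithStats(m);k=1+np.argmax(st[1:,4]);print(st[k],c[k]+[265,145])
ys,xs=np.where(l==k);r=cv2.minAreaRect(np.c_[xs+265,ys+145].astype(np.float32));B=cv2.boxPoints(r);print(B)
for v in (150,158,165,180,200,220,236,239): print(v,xs[ys==v-145].min()+265 if (ys==v-145).any() else None,xs[ys==v-145].max()+265 if (ys==v-145).any() else None)
P=px2w(d,B,.078);print(P.round(4),P.mean(0))
# side edges of lid top
for v in (140,160,220,250):
    row=g[v].astype(int);print(v,row[190:215].tolist(),row[355:380].tolist())
```

```text
[147, 150, 146, 146, 146, 152, 134, 85, 54, 62, 65, 60, 58, 60, 62, 61, 59, 64, 61, 42, 93, 107, 107, 104, 106, 107, 104, 101, 102, 104]
[  12   11   14   86 1079] [283.35125116 197.77293791]
[[276.20074 156.03598]
 [288.97565 155.78049]
 [290.67657 240.82648]
 [277.90167 241.08197]]
150 None None
158 277 289
165 277 289
180 277 289
200 278 289
220 278 290
236 278 289
239 278 289
[[ 0.4983 -0.2804  0.078 ]
 [ 0.4987 -0.2932  0.078 ]
 [ 0.4079 -0.2967  0.078 ]
 [ 0.4074 -0.2829  0.078 ]] [ 0.45309027 -0.28832896  0.078     ]
140 [199, 204, 205, 199, 202, 208, 155, 148, 148, 153, 151, 149, 152, 153, 150, 152, 150, 152, 151, 152, 154, 149, 152, 147, 152] [146, 148, 148, 147, 145, 145, 146, 144, 147, 143, 143, 148, 148, 144, 145, 139, 124, 128, 127, 129, 130, 125, 128, 128, 124]
160 [203, 200, 199, 203, 199, 201, 204, 198, 144, 149, 151, 152, 155, 150, 149, 150, 150, 151, 152, 150, 153, 147, 150, 150, 146] [145, 145, 146, 147, 143, 149, 146, 147, 144, 144, 146, 146, 150, 147, 142, 124, 130, 130, 124, 130, 134, 129, 132, 130, 129]
220 [189, 188, 188, 191, 193, 192, 191, 189, 189, 193, 191, 190, 186, 151, 142, 150, 147, 146, 147, 144, 148, 143, 144, 146, 150] [146, 145, 146, 147, 145, 150, 146, 146, 144, 144, 138, 124, 123, 127, 126, 125, 127, 126, 130, 129, 125, 126, 133, 126, 128]
250 [191, 191, 189, 188, 192, 189, 187, 190, 188, 191, 191, 190, 191, 193, 194, 188, 135, 144, 141, 142, 144, 141, 141, 142, 141] [101, 105, 102, 104, 107, 108, 101, 99, 115, 132, 129, 130, 126, 130, 128, 129, 122, 131, 127, 131, 126, 129, 123, 126, 125]
```

Emit:
{"op": "drive_tool", "data": {"delta_pos": [[0.007, 0.015, -0.4], [0.007, 0.015, -0.8], [0.007, 0.015, -0.8]], "angular": [[0, 0, 0.008], [0, 0, 0.008], [0, 0, 0.008]], "fingers": [-0.2, -0.2, -0.2], "newtons": 45}}

```text
time: 26.95
position: [0.4522, -0.286, 0.1846]
orientation: [-0.003, 1.0, 0.017, -0.004]
force: [-0.3, -0.2, 0.4]
grip_width: 0.0378
grip_force: 0.0
```

Emit:
{"op": "drive_tool", "data": {"delta_pos": [[0, 0, -0.25], [0, 0, -0.4], [0, 0, -0.475], [0, 0, -0.475], [0, 0, -0.475]], "angular": [[0, 0, 0], [0, 0, 0], [0, 0, 0], [0, 0, 0], [0, 0, 0]], "fingers": [-0.2, -0.2, -0.2, -0.2, -0.2]}}

```text
time: 27.45
position: [0.4542, -0.2881, 0.1339]
orientation: [0.001, 1.0, 0.015, 0.001]
force: [-0.6, -0.3, -0.3]
grip_width: 0.038
grip_force: 0.0
```

Emit:
{"op": "drive_tool", "data": {"delta_pos": [[0, 0, 0], [0, 0, 0], [0, 0, 0], [0, 0, 0], [0, 0, 0]], "angular": [[0, 0, 0], [0, 0, 0], [0, 0, 0], [0, 0, 0], [0, 0, 0]], "fingers": [-1, -1, -1, -1, -1]}}

```text
time: 27.95
position: [0.4537, -0.288, 0.1329]
orientation: [0.0, 1.0, 0.015, 0.0]
force: [-0.6, 1.4, 6.0]
grip_width: 0.0139
grip_force: 45.0
```

Emit:
{"op": "drive_tool", "data": {"delta_pos": [[0, 0, 0.15], [0, 0, 0.4], [0, 0, 0.7], [0, 0, 0.85], [0, 0, 0.85]], "angular": [[0, 0, 0], [0, 0, 0], [0, 0, 0], [0, 0, 0], [0, 0, 0]], "fingers": [-1, -1, -1, -1, -1]}}

```text
time: 28.45
position: [0.454, -0.2881, 0.2363]
orientation: [0.001, 1.0, 0.015, 0.001]
force: [-0.4, -0.4, -4.9]
grip_width: 0.0139
grip_force: 45.0
```

Run:
```python
from h import *
print(tcp(),to(*CASE[:2],.231,7.42))
d=snap('wrist','w12')
```

```text
(28.45, array([ 0.454 , -0.2881,  0.2363]), 1.74, 0.0139, array([-0.4, -0.4, -4.9])) ('shares xyz', array([ 1.492,  3.021, -0.044]), 'deg', 5.7, 'share', 0.063)
```

Emit:
{"op": "drive_tool", "data": {"delta_pos": [[0.373, 0.755, 0], [0.373, 0.755, 0], [0.373, 0.755, 0]], "angular": [[0, 0, 0.016], [0, 0, 0.016], [0, 0, 0.016]], "fingers": [-1, -1, -1]}}

```text
time: 28.8
position: [0.4993, -0.1929, 0.2325]
orientation: [-0.001, 1.0, 0.029, -0.001]
force: [0.3, -0.7, -5.7]
grip_width: 0.014
grip_force: 45.0
```

Emit:
{"op": "drive_tool", "data": {"delta_pos": [[0.373, 0.755, 0], [0.373, 0.755, 0], [0.373, 0.755, 0]], "angular": [[0, 0, 0.016], [0, 0, 0.016], [0, 0, 0.016]], "fingers": [-1, -1, -1]}}

```text
time: 29.1
position: [0.5442, -0.1024, 0.2325]
orientation: [-0.001, 0.999, 0.042, -0.001]
force: [-0.8, 0.2, -4.9]
grip_width: 0.0139
grip_force: 45.0
```

Emit:
{"op": "drive_tool", "data": {"delta_pos": [[0.373, 0.755, 0], [0.373, 0.755, 0], [0.373, 0.755, 0]], "angular": [[0, 0, 0.016], [0, 0, 0.016], [0, 0, 0.016]], "fingers": [-1, -1, -1]}}

```text
time: 29.4
position: [0.589, -0.0119, 0.2324]
orientation: [-0.001, 0.999, 0.055, -0.001]
force: [0.1, -0.9, -4.4]
grip_width: 0.0139
grip_force: 45.0
```

Emit:
{"op": "drive_tool", "data": {"delta_pos": [[0.25, 0.5, 0], [0.373, 0.755, 0], [0.373, 0.755, 0], [0.373, 0.755, 0], [0.373, 0.755, 0]], "angular": [[0, 0, 0.016], [0, 0, 0.016], [0, 0, 0.016], [0, 0, 0.016], [0, 0, 0.016]], "fingers": [-1, -1, -1, -1, -1]}}

```text
time: 29.9
position: [0.632, 0.0737, 0.2331]
orientation: [0.0, 0.998, 0.065, -0.001]
force: [0.1, -0.7, -4.8]
grip_width: 0.0137
grip_force: 45.0
```

Run:
```python
from h import *
print(tcp(),to(*CASE[:2],.162,7.42))
d=snap('wrist','w13');t=snap('top','top8')
im=np.zeros((600,800,3),np.uint8);im[:420,:560]=d['img'];im[420:600,0:240]=cv2.resize(t['img'][140:230,180:300],(240,180),interpolation=3);s=snap('side','side1');im[420:600,240:580]=cv2.resize(s['img'][160:290,150:395],(340,180),interpolation=3);cv2.imwrite('pics/w13c.png',im)
```

```text
(29.9, array([0.632 , 0.0737, 0.2331]), 7.46, 0.0137, array([ 0.1, -0.7, -4.8])) ('shares xyz', array([ 0.009,  0.006, -0.592]), 'deg', -0.0, 'share', -0.0)
```

View pics/w13c.png

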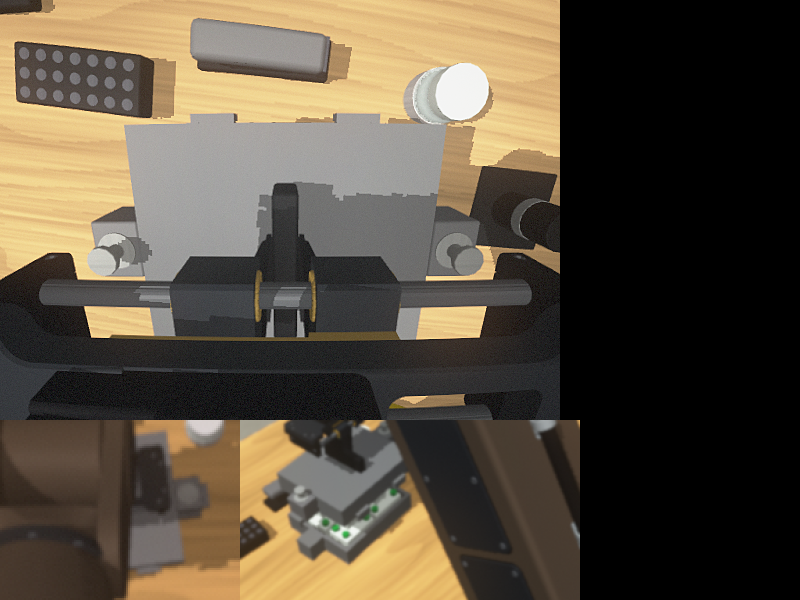

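The lid hangs level and square: front corners at (125,125) and (446,125), pins at (105,262) and (465,262). It is directly above the case, with the packed blocks visible in the side view.

Run:
```python
from h import *
d=load('w13');P=px2w(d,[(125,125),(446,125),(105,262),(465,262)],[.2331-.0849]*2+[.2331-.0849+.019]*2)
x=np.array([.632,.0737]);a=np.radians(7.46);r=np.array([[np.cos(a),np.sin(a)],[-np.sin(a),np.cos(a)]])
print(((P[:,:2]-x)@r.T).round(4),np.degrees(np.arctan2(*(P[0]-P[1])[:2][::1]))*-1)
```

```text
[[ 0.0766  0.094 ]
 [ 0.0767 -0.0948]
 [-0.0023  0.1077]
 [-0.0022 -0.108 ]] 7.495474262087549
```

Emit:
{"op": "drive_tool", "data": {"delta_pos": [[0.013, 0.004, -0.15], [0.013, 0.004, -0.3], [0.013, 0.004, -0.4], [0.013, 0.004, -0.45], [0.013, 0.004, -0.5]], "angular": [[0, 0, 0], [0, 0, 0], [0, 0, 0], [0, 0, 0], [0, 0, 0]], "fingers": [-1, -1, -1, -1, -1]}}

```text
time: 30.55
position: [0.6344, 0.0747, 0.1745]
orientation: [0.0, 0.998, 0.065, 0.0]
force: [-0.3, 0.5, -5.2]
grip_width: 0.0138
grip_force: 45.0
```

Emit:
{"op": "drive_tool", "data": {"delta_pos": [[0, 0, -0.03], [0, 0, -0.06], [0, 0, -0.09], [0, 0, -0.09], [0, 0, -0.09]], "angular": [[0, 0, 0], [0, 0, 0], [0, 0, 0], [0, 0, 0], [0, 0, 0]], "fingers": [-1, -1, -1, -1, -1]}}

```text
time: 31.05
position: [0.6343, 0.0751, 0.1639]
orientation: [0.0, 0.998, 0.065, 0.0]
force: [-0.2, 0.0, -5.3]
grip_width: 0.0136
grip_force: 45.0
```

Run:
```python
from h import *
print(tcp());snap('wrist','w14')
```

```text
(31.05, array([0.6343, 0.0751, 0.1639]), 7.48, 0.0136, array([-0.2,  0. , -5.3]))
```

Emit:
{"op": "drive_tool", "data": {"delta_pos": [[0, 0, -0.008], [0, 0, -0.016], [0, 0, -0.016], [0, 0, -0.016]], "angular": [[0, 0, 0], [0, 0, 0], [0, 0, 0], [0, 0, 0]], "fingers": [-1, -1, -1, -1]}}

```text
time: 31.5
position: [0.6343, 0.075, 0.163]
orientation: [0.0, 0.998, 0.065, 0.001]
force: [-3.5, 0.1, 5.2]
grip_width: 0.0136
grip_force: 45.0
```

Emit:
{"op": "drive_tool", "data": {"delta_pos": [[0, 0, -0.008], [0, 0, -0.008], [0, 0, -0.008]], "angular": [[0, 0, 0], [0, 0, 0], [0, 0, 0]], "fingers": [-1, -1, -1]}}

```text
time: 31.8
position: [0.6343, 0.075, 0.163]
orientation: [0.0, 0.998, 0.065, 0.001]
force: [-6.8, -0.2, 14.1]
grip_width: 0.0139
grip_force: 45.0
```

Emit:
{"op": "drive_tool", "data": {"delta_pos": [[0, 0, 0.012], [0, 0, 0.012], [0, 0, 0.012], [0, 0, 0.012]], "angular": [[0, 0, 0], [0, 0, 0], [0, 0, 0], [0, 0, 0]], "fingers": [-0.2, -0.2, -0.2, -0.2]}}

```text
time: 32.2
position: [0.6343, 0.075, 0.1622]
orientation: [0.0, 0.998, 0.065, 0.0]
force: [-0.4, -0.1, 1.1]
grip_width: 0.0363
grip_force: 0.0
```

Emit:
{"op": "drive_tool", "data": {"delta_pos": [[0, 0, 0.3], [0, 0, 0.7], [0, 0, 1], [0, 0, 1], [0, 0, 1]], "angular": [[0, 0, 0], [0, 0, 0], [0, 0, 0], [0, 0, 0], [0, 0, 0]], "fingers": [-0.2, -0.2, -0.2, -0.2, -0.2]}}

```text
time: 32.7
position: [0.6341, 0.075, 0.2826]
orientation: [0.0, 0.998, 0.065, 0.001]
force: [0.2, 0.1, -0.4]
grip_width: 0.0379
grip_force: 0.0
```

Emit:
{"op": "drive_tool", "data": {"delta_pos": [[-0.3, 0, 0.3], [-0.5, 0, 0.5], [-0.5, 0, 0.5], [-0.5, 0, 0.5]], "angular": [[0, 0, 0], [0, 0, 0], [0, 0, 0], [0, 0, 0]], "fingers": [-0.2, -0.2, -0.2, -0.2]}}

```text
time: 33.1
position: [0.5741, 0.075, 0.3414]
orientation: [0.0, 0.998, 0.065, -0.0]
force: [0.7, -0.7, -0.6]
grip_width: 0.0381
grip_force: 0.0
```

Run:
```python
from h import *
print(tcp())
d=snap('wrist','w15');t=snap('top','top9');s=snap('side','side2')
im=np.zeros((600,800,3),np.uint8);im[:420,:560]=d['img'];im[420:600,0:240]=cv2.resize(t['img'][140:230,180:300],(240,180),interpolation=3);im[420:600,240:580]=cv2.resize(s['img'][160:290,150:395],(340,180),interpolation=3);cv2.imwrite('pics/w15c.png',im)
```

```text
(33.1, array([0.5741, 0.075 , 0.3414]), 7.49, 0.0381, array([ 0.7, -0.7, -0.6]))
```

View pics/w15c.png

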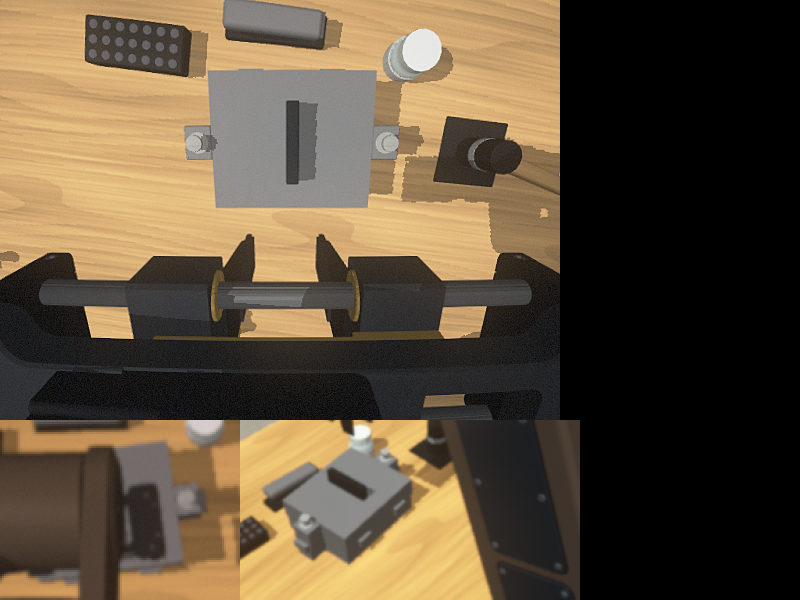

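The lid is seated square and flush. In the wrist view the pins are at (194,144) and (388,143), the bar at (292,142), and the mallet head at (495,155).

Emit:
{"op": "drive_tool", "data": {"delta_pos": [[0.175, -0.836, -0.25], [0.175, -0.836, -0.25], [0.175, -0.836, -0.25], [0.175, -0.836, -0.25]], "angular": [[0, 0, 0.271], [0, 0, 0.271], [0, 0, 0.271], [0, 0, 0.271]], "fingers": [0, 0, 0, 0]}}

```text
time: 33.65
position: [0.5956, -0.0271, 0.31]
orientation: [-0.001, 0.962, 0.274, -0.002]
force: [0.0, 0.2, 0.6]
grip_width: 0.0474
grip_force: 0.0
```

Emit:
{"op": "drive_tool", "data": {"delta_pos": [[0.175, -0.836, -0.25], [0.175, -0.836, -0.25], [0.175, -0.836, -0.25], [0.175, -0.836, -0.25]], "angular": [[0, 0, 0.271], [0, 0, 0.271], [0, 0, 0.271], [0, 0, 0.271]], "fingers": [0, 0, 0, 0]}}

```text
time: 34.05
position: [0.6165, -0.1262, 0.281]
orientation: [-0.001, 0.883, 0.47, -0.001]
force: [-0.2, 0.8, 0.6]
grip_width: 0.0476
grip_force: 0.0
```

Emit:
{"op": "drive_tool", "data": {"delta_pos": [[0.175, -0.836, -0.25], [0.175, -0.836, -0.25], [0.175, -0.836, -0.25], [0.175, -0.836, -0.25], [0.175, -0.836, -0.25]], "angular": [[0, 0, 0.271], [0, 0, 0.271], [0, 0, 0.271], [0, 0, 0.271], [0, 0, 0.271]], "fingers": [0, 0, 0, 0, 0]}}

```text
time: 34.55
position: [0.6375, -0.2242, 0.2526]
orientation: [-0.0, 0.764, 0.645, 0.0]
force: [-0.0, -0.3, -0.4]
grip_width: 0.0474
grip_force: 0.0
```

Run:
```python
from h import *
print(tcp())
w=load('w15');P=px2w(w,[(194,144),(388,143)],.096);print('pins',P.round(4),P.mean(0),np.hypot(*(P[0]-P[1])[:2]))
g=cv2.cvtColor(w['img'],cv2.COLOR_BGR2GRAY)[95:190,280:305];n,l,st,c=cv2.connectedComponentsWithStats((g<75).astype(np.uint8));k=1+np.argmax(st[1:,4]);ys,xs=np.where(l==k)
B=cv2.boxPoints(cv2.minAreaRect(np.c_[xs+280,ys+95].astype(np.float32)));P=px2w(w,B,.108);print('bar',P.round(4).tolist(),P.mean(0))
d=snap('wrist','w16');cv2.imwrite('pics/w16c.png',cv2.resize(d['img'][:300],(784,420),interpolation=3))
```

```text
(34.55, array([ 0.6375, -0.2242,  0.2526]), 80.29, 0.0474, array([-0. , -0.3, -0.4]))
pins [[ 0.6166  0.1837  0.096 ]
 [ 0.6464 -0.0325  0.096 ]] [0.63152257 0.07561826 0.096     ] 0.21827924962819775
bar [[0.5882, 0.0745, 0.108], [0.6745, 0.086, 0.108], [0.676, 0.0746, 0.108], [0.5899, 0.0623, 0.108]] [0.63214626 0.07438214 0.108     ]
```

View pics/w16c.png

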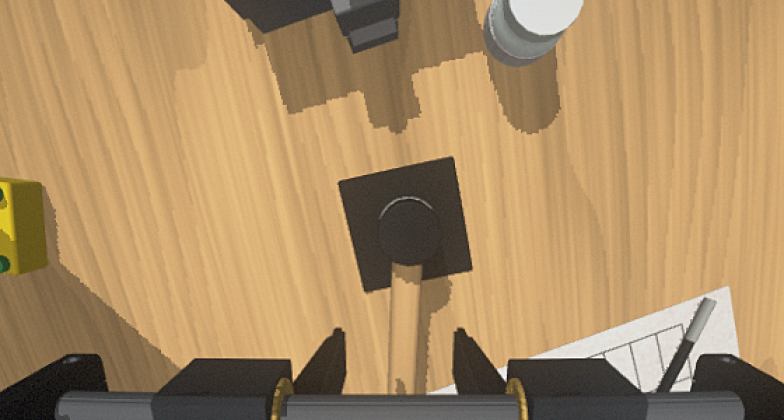

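The mallet stands on the mat: head top at (408,232), handle running straight down from (406,268) to about (402,390), between the open fingers.

Run:
```python
from h import *
d=load('w16')
print('head',px2w(d,np.array([(408,232)])/1.4,.084).round(4))
h=cv2.cvtColor(d['img'],cv2.COLOR_BGR2HSV)
for v in (200,210,220,240,255,268): print(v,d['img'][v,270:312].mean(1).astype(int).tolist())
print('mat',px2w(d,np.array([(339,182),(453,157),(472,268),(366,293)])/1.4,.004).round(4).tolist(),px2w(d,np.array([(339,182),(453,157),(472,268),(366,293)])/1.4,.004).mean(0))
```

```text
head [[ 0.6504 -0.1842  0.084 ]]
200 [60, 59, 56, 59, 60, 54, 55, 54, 46, 90, 139, 148, 157, 166, 171, 170, 173, 154, 146, 130, 117, 117, 117, 109, 108, 112, 113, 114, 111, 102, 91, 79, 82, 88, 97, 96, 113, 113, 110, 111, 108, 108]
210 [165, 156, 153, 153, 153, 166, 165, 175, 156, 129, 133, 153, 162, 166, 167, 169, 169, 171, 171, 175, 173, 171, 167, 168, 165, 165, 166, 158, 142, 122, 105, 108, 110, 107, 108, 109, 110, 107, 106, 111, 105, 108]
220 [165, 164, 162, 159, 157, 151, 155, 170, 146, 127, 140, 154, 165, 166, 172, 172, 168, 173, 173, 169, 174, 172, 167, 164, 165, 168, 163, 148, 137, 103, 103, 111, 110, 116, 108, 111, 106, 108, 115, 112, 110, 107]
240 [163, 165, 167, 169, 165, 163, 163, 152, 124, 132, 150, 158, 164, 166, 168, 169, 170, 170, 169, 172, 172, 166, 167, 160, 165, 166, 147, 138, 103, 96, 106, 106, 105, 98, 96, 104, 151, 170, 163, 156, 160, 163]
255 [177, 180, 176, 165, 164, 170, 170, 136, 122, 137, 154, 163, 167, 168, 167, 168, 162, 165, 168, 169, 164, 167, 162, 159, 160, 150, 138, 108, 106, 112, 112, 110, 107, 107, 99, 117, 142, 144, 151, 165, 158, 157]
268 [168, 168, 171, 175, 176, 175, 156, 126, 126, 145, 158, 166, 167, 165, 164, 166, 165, 164, 168, 165, 167, 159, 162, 162, 152, 136, 118, 105, 108, 109, 108, 107, 107, 103, 133, 161, 159, 148, 142, 140, 155, 162]
mat [[0.6026, -0.1458, 0.004], [0.6951, -0.1421, 0.004], [0.6987, -0.2334, 0.004], [0.6066, -0.2399, 0.004]] [ 0.65074645 -0.19030323  0.004     ]
```

Run:
```python
from h import *
d=load('w16')
P=px2w(d,[(278.5,210),(299.3,210),(276.8,268),(295.8,268)],.047);print(P.round(4).tolist())
a=(P[0]+P[1])/2;b=(P[2]+P[3])/2;u=(a-b)/np.linalg.norm(a-b);print(a,b,u,np.degrees(np.arctan2(u[1],u[0])))
# head outline fit: render silhouette rim points of top face for candidates along handle line
g=cv2.GaussianBlur(cv2.cvtColor(d['img'],cv2.COLOR_BGR2GRAY),(0,0),1)
cv2.imwrite('pics/hd.png',cv2.resize(np.clip(d['img'][110:215,230:350].astype(float)*2.2,0,255).astype(np.uint8),None,fx=5,fy=5,interpolation=3))
```

```text
[[0.6296, -0.2324, 0.047], [0.651, -0.236, 0.047], [0.6161, -0.2978, 0.047], [0.6369, -0.3014, 0.047]]
[ 0.64029704 -0.2341944   0.047     ] [ 0.62647522 -0.29961064  0.047     ] [0.20672625 0.97839882 0.        ] 78.06942921416886
```

View pics/hd.png

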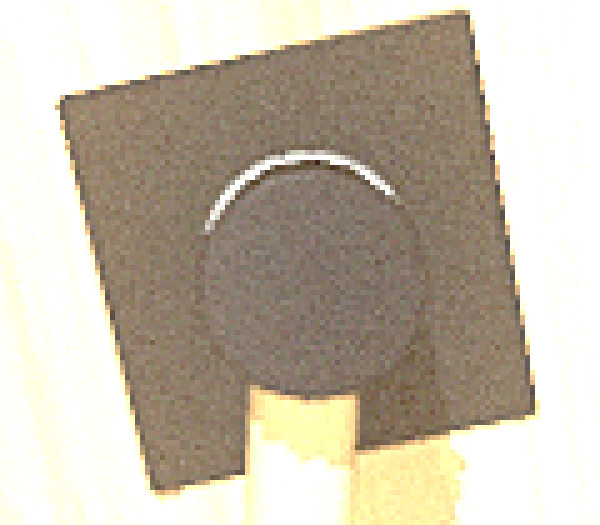

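The enlarged crop shows the head's top circle centred at (314,284), i.e. native (292.3,166.3), with the handle leaving downward at (302,400).

Run:
```python
from h import *
d=load('w16')
c=px2w(d,[(292.3,166.3)],.084)[0];e=px2w(d,[(292.3-22.3,166.3),(292.3+22.3,166.3)],.084);print(c,np.linalg.norm(e[0]-e[1]))
a=np.array([.6403,-.2342]);print('axis yaw from head to handle pts',np.degrees(np.arctan2(c[1]-a[1],c[0]-a[0])),np.degrees(np.arctan2(c[1]+.2996,c[0]-.6265)))
th=np.radians(78.3);u=np.array([np.cos(th),np.sin(th)]);g=c[:2]-.045*u;print('grip',g,to(*g,.103,78.3))
m=px2w(d,(np.array([(62,100),(468,12),(535,413),(155,490)])/5+[230,110]-.5),.004);print('mat',m.round(4).tolist(),m.mean(0))
```

```text
[ 0.65106391 -0.18481457  0.084     ] 0.039301311207224965
axis yaw from head to handle pts 77.70426469446161 77.92097533471785
grip [ 0.64193849 -0.2288796 ] ('shares xyz', array([ 0.037, -0.04 , -1.249]), 'deg', -2.1, 'share', -0.023)
mat [[0.6025, -0.1452, 0.004], [0.6946, -0.1417, 0.004], [0.6978, -0.2341, 0.004], [0.606, -0.2375, 0.004]] [ 0.65020616 -0.18965154  0.004     ]
```

Emit:
{"op": "drive_tool", "data": {"delta_pos": [[0.034, -0.038, -0.4], [0.034, -0.038, -0.8], [0.034, -0.038, -0.8]], "angular": [[0, 0, -0.026], [0, 0, -0.026], [0, 0, -0.026]], "fingers": [0, 0, 0], "newtons": 60}}

```text
time: 34.9
position: [0.6395, -0.2281, 0.1514]
orientation: [-0.004, 0.776, 0.63, -0.002]
force: [-0.3, 0.7, -0.2]
grip_width: 0.0474
grip_force: 0.0
```

Emit:
{"op": "drive_tool", "data": {"delta_pos": [[0, 0, -0.25], [0, 0, -0.4], [0, 0, -0.447], [0, 0, -0.447], [0, 0, -0.447]], "angular": [[0, 0, 0], [0, 0, 0], [0, 0, 0], [0, 0, 0], [0, 0, 0]], "fingers": [0, 0, 0, 0, 0]}}

```text
time: 35.4
position: [0.6421, -0.2304, 0.1048]
orientation: [0.001, 0.776, 0.631, 0.001]
force: [-0.1, -0.2, 0.6]
grip_width: 0.0476
grip_force: 0.0
```

Emit:
{"op": "drive_tool", "data": {"delta_pos": [[0, 0, 0], [0, 0, 0], [0, 0, 0], [0, 0, 0], [0, 0, 0]], "angular": [[0, 0, 0], [0, 0, 0], [0, 0, 0], [0, 0, 0], [0, 0, 0]], "fingers": [-1, -1, -1, -1, -1]}}

```text
time: 35.9
position: [0.6414, -0.2306, 0.1029]
orientation: [0.0, 0.775, 0.631, 0.0]
force: [-1.0, -0.3, 3.4]
grip_width: 0.0213
grip_force: 60.0
```

Emit:
{"op": "drive_tool", "data": {"delta_pos": [[0, 0, 0.15], [0, 0, 0.4], [0, 0, 0.7], [0, 0, 0.95], [0, 0, 0.95]], "angular": [[0, 0, 0], [0, 0, 0], [0, 0, 0], [0, 0, 0], [0, 0, 0]], "fingers": [-1, -1, -1, -1, -1]}}

```text
time: 36.4
position: [0.6423, -0.2309, 0.2206]
orientation: [0.003, 0.775, 0.631, 0.001]
force: [0.8, -0.6, -3.1]
grip_width: 0.0218
grip_force: 60.0
```

Emit:
{"op": "drive_tool", "data": {"delta_pos": [[0, 0, 0], [0, 0, 0]], "angular": [[0, 0, 0], [0, 0, 0]], "fingers": [-1, -1]}}

```text
time: 36.6
position: [0.6407, -0.2303, 0.2147]
orientation: [-0.001, 0.775, 0.631, -0.001]
force: [0.5, -0.4, -2.4]
grip_width: 0.0219
grip_force: 60.0
```

Run:
```python
from h import *
print(tcp(),np.round(sensors.state()['moment'],2))
d=snap('wrist','w17');cv2.imwrite('pics/w17c.png',np.clip(d['img'][60:330].astype(float)*1.3,0,255))
```

```text
(36.6, array([ 0.6407, -0.2303,  0.2147]), 78.31, 0.0219, array([ 0.5, -0.4, -2.4])) [-0.08 -0.05  0.03][ WARN:0@1.277] global loadsave.cpp:1063 imwrite_ Unsupported depth image for selected encoder is fallbacked to CV_8U.
```

View pics/w17c.png

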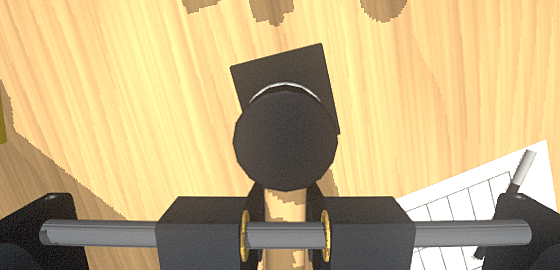

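The mallet is gripped and upright. Head top circle centred at about (285,198) in the full frame, mat empty below it. I've now used up the picture allowance (in fact gone one over by my count), so from here I measure by code only.

Run:
```python
from h import *
d=load('w17');c=px2w(d,[(285.5,198),(233.5,198),(337.5,198)],.2147-.0189)
a=np.radians(78.31);u=np.array([np.cos(a),np.sin(a)]);v=np.array([-u[1],u[0]]);o=c[:,:2]-[.6407,-.2303];print(np.c_[o@u,o@v].round(4))
L=np.array([.6326,.0747]);b=np.radians(7.5);n=np.array([-np.sin(b),np.cos(b)])
# side/top refinement of pins from w15 by blob of bright head
w=load('w15');g=cv2.cvtColor(w['img'],cv2.COLOR_BGR2GRAY)
for (x,y) in ((194,144),(388,143)):
    s=g[y-13:y+14,x-13:x+14];C=cv2.HoughCircles(cv2.resize(s,None,fx=6,fy=6,interpolation=3),3,1,200,param1=80,param2=12,minRadius=35,maxRadius=70)
    print(x,y,None if C is None else (C[0,0]/6+[x-13,y-13,0]),s.max())
print('model pins px',w2px(w,[[*(L+s*.111*n),.095] for s in(1,-1)]))
for s in(1,-1):print('pin',(L+s*.111*n).round(4))
```

```text
[[ 0.0484 -0.0003]
 [ 0.0484  0.0198]
 [ 0.0484 -0.0205]]
194 144 [193.41666698 143.25         8.59999943] 202
388 143 [386.75       142.75        11.01666641] 201
model pins px [[193.44650083 142.51674067]
 [390.26945304 142.70191119]]
pin [0.6181 0.1848]
pin [ 0.6471 -0.0354]
```

Emit:
{"op": "drive_tool", "data": {"delta_pos": [[-0.153, 0.789, 0.05], [-0.153, 0.789, 0.05], [-0.153, 0.789, 0.05], [-0.153, 0.789, 0.05], [-0.153, 0.789, 0.05]], "angular": [[0, 0, -0.393], [0, 0, -0.393], [0, 0, -0.393], [0, 0, -0.393], [0, 0, -0.393]], "fingers": [-1, -1, -1, -1, -1]}}

```text
time: 37.15
position: [0.6227, -0.1354, 0.2214]
orientation: [-0.001, 0.931, 0.365, -0.001]
force: [-1.1, -0.3, -2.5]
grip_width: 0.0217
grip_force: 60.0
```

Emit:
{"op": "drive_tool", "data": {"delta_pos": [[-0.153, 0.789, 0.05], [-0.153, 0.789, 0.05], [-0.153, 0.789, 0.05], [-0.153, 0.789, 0.05], [-0.153, 0.789, 0.05]], "angular": [[0, 0, -0.393], [0, 0, -0.393], [0, 0, -0.393], [0, 0, -0.393], [0, 0, -0.393]], "fingers": [-1, -1, -1, -1, -1]}}

```text
time: 37.65
position: [0.6044, -0.0411, 0.2279]
orientation: [-0.0, 0.998, 0.066, -0.001]
force: [0.0, 0.4, -2.9]
grip_width: 0.0219
grip_force: 60.0
```

Emit:
{"op": "drive_tool", "data": {"delta_pos": [[0, 0, 0], [0, 0, 0], [0, 0, 0]], "angular": [[0, 0, 0], [0, 0, 0], [0, 0, 0]], "fingers": [-1, -1, -1]}}

```text
time: 37.95
position: [0.6046, -0.0415, 0.2284]
orientation: [-0.0, 0.998, 0.067, -0.0]
force: [0.1, -0.4, -3.5]
grip_width: 0.022
grip_force: 60.0
```

Run:
```python
from h import *
print(tcp(),to(.604,-.041,.198,7.5))
# mallet head vs expected in wrist image: circle fit
d=snap('wrist','w18');t=tcp()
s=cv2.cvtColor(d['img'],cv2.COLOR_BGR2GRAY)
C=cv2.HoughCircles(cv2.GaussianBlur(s,(0,0),1),3,1,300,param1=60,param2=15,minRadius=44,maxRadius=60);print(C)
if C is not None:
    c=px2w(d,C[0,:1,:2],t[1][2]-.0189)[0];print(c)
```

```text
(37.95, array([ 0.6046, -0.0415,  0.2284]), 7.7, 0.022, array([ 0.1, -0.4, -3.5])) ('shares xyz', array([-0.005,  0.004, -0.253]), 'deg', -0.2, 'share', -0.002)
[[[284.5 198.5  52.7]]]
[ 0.6523753 -0.0348775  0.2096   ]
```

Emit:
{"op": "drive_tool", "data": {"delta_pos": [[0, 0, -0.15], [0, 0, -0.25], [0, 0, -0.3], [0, 0, -0.34], [0, 0, -0.36]], "angular": [[0, 0, 0], [0, 0, 0], [0, 0, 0], [0, 0, 0], [0, 0, 0]], "fingers": [-1, -1, -1, -1, -1]}}

```text
time: 38.5
position: [0.6045, -0.0412, 0.1855]
orientation: [0.0, 0.998, 0.066, -0.0]
force: [-4.2, -0.4, 4.5]
grip_width: 0.0218
grip_force: 60.0
```

Emit:
{"op": "drive_tool", "data": {"delta_pos": [[0, 0, -0.02], [0, 0, -0.035], [0, 0, -0.035]], "angular": [[0, 0, 0], [0, 0, 0], [0, 0, 0]], "fingers": [-1, -1, -1]}}

```text
time: 38.8
position: [0.6046, -0.0412, 0.1818]
orientation: [0.0, 0.998, 0.066, 0.0]
force: [-5.6, 0.5, 5.9]
grip_width: 0.0215
grip_force: 60.0
```

Emit:
{"op": "drive_tool", "data": {"delta_pos": [[0, 0, -0.01], [0, 0, -0.01], [0, 0, -0.01]], "angular": [[0, 0, 0], [0, 0, 0], [0, 0, 0]], "fingers": [-1, -1, -1]}}

```text
time: 39.1
position: [0.6045, -0.0412, 0.1816]
orientation: [0.0, 0.998, 0.066, 0.001]
force: [-9.2, 0.1, 15.5]
grip_width: 0.0218
grip_force: 60.0
```

Emit:
{"op": "drive_tool", "data": {"delta_pos": [[0, 0, -0.01], [0, 0, -0.01], [0, 0, -0.01]], "angular": [[0, 0, 0], [0, 0, 0], [0, 0, 0]], "fingers": [-1, -1, -1]}}

```text
time: 39.4
position: [0.6044, -0.0412, 0.1814]
orientation: [0.0, 0.998, 0.066, 0.001]
force: [-12.6, 0.5, 24.8]
grip_width: 0.0216
grip_force: 60.0
```

Emit:
{"op": "drive_tool", "data": {"delta_pos": [[0, 0, 0.05], [0, 0, 0.2], [0, 0, 0.41], [0, 0, 0.41]], "angular": [[0, 0, 0], [0, 0, 0], [0, 0, 0], [0, 0, 0]], "fingers": [-1, -1, -1, -1]}}

```text
time: 39.8
position: [0.6058, -0.0413, 0.2306]
orientation: [0.001, 0.998, 0.066, 0.003]
force: [0.8, 0.6, -3.4]
grip_width: 0.0216
grip_force: 60.0
```

Emit:
{"op": "drive_tool", "data": {"delta_pos": [[-0.123, 0.917, 0], [-0.123, 0.917, 0], [-0.123, 0.917, 0], [-0.123, 0.917, 0]], "angular": [[0, 0, 0], [0, 0, 0], [0, 0, 0], [0, 0, 0]], "fingers": [-1, -1, -1, -1]}}

```text
time: 40.2
position: [0.5895, 0.0707, 0.227]
orientation: [-0.0, 0.998, 0.067, -0.0]
force: [0.2, -0.8, -3.2]
grip_width: 0.0217
grip_force: 60.0
```

Emit:
{"op": "drive_tool", "data": {"delta_pos": [[-0.08, 0.6, 0], [-0.123, 0.917, 0], [-0.123, 0.917, 0], [-0.123, 0.917, 0], [-0.123, 0.917, 0]], "angular": [[0, 0, 0], [0, 0, 0], [0, 0, 0], [0, 0, 0], [0, 0, 0]], "fingers": [-1, -1, -1, -1, -1]}}

```text
time: 40.7
position: [0.5754, 0.1778, 0.2275]
orientation: [0.0, 0.998, 0.066, -0.0]
force: [-0.8, 0.1, -3.4]
grip_width: 0.0215
grip_force: 60.0
```

Run:
```python
from h import *
print(tcp(),to(.575,.179,.186,7.5))
d=snap('wrist','w19');t=tcp()
s=cv2.cvtColor(d['img'],cv2.COLOR_BGR2GRAY)
C=cv2.HoughCircles(cv2.GaussianBlur(s,(0,0),1),3,1,300,param1=60,param2=15,minRadius=44,maxRadius=60);print(C)
if C is not None: print(px2w(d,C[0,:1,:2],t[1][2]-.0189)[0])
```

```text
(40.7, array([0.5754, 0.1778, 0.2275]), 7.55, 0.0215, array([-0.8,  0.1, -3.4])) ('shares xyz', array([-0.003,  0.01 , -0.346]), 'deg', -0.0, 'share', -0.001)
[[[284.5 198.5  52.7]]]
[0.62325487 0.18424872 0.2087    ]
```

Mallet unmoved in the grip (same circle). Pressing pin_l.

Emit:
{"op": "drive_tool", "data": {"delta_pos": [[0, 0, -0.15], [0, 0, -0.25], [0, 0, -0.3], [0, 0, -0.34], [0, 0, -0.36]], "angular": [[0, 0, 0], [0, 0, 0], [0, 0, 0], [0, 0, 0], [0, 0, 0]], "fingers": [-1, -1, -1, -1, -1]}}

```text
time: 41.25
position: [0.5754, 0.1784, 0.185]
orientation: [0.0, 0.998, 0.066, 0.0]
force: [-1.8, -2.6, 4.6]
grip_width: 0.0217
grip_force: 60.0
```

Emit:
{"op": "drive_tool", "data": {"delta_pos": [[0, 0, -0.02], [0, 0, -0.035], [0, 0, -0.035]], "angular": [[0, 0, 0], [0, 0, 0], [0, 0, 0]], "fingers": [-1, -1, -1]}}

```text
time: 41.55
position: [0.5754, 0.1788, 0.1817]
orientation: [0.0, 0.998, 0.066, 0.001]
force: [-2.5, -5.3, 9.1]
grip_width: 0.0217
grip_force: 60.0
```

Emit:
{"op": "drive_tool", "data": {"delta_pos": [[0, 0, -0.01], [0, 0, -0.01], [0, 0, -0.01]], "angular": [[0, 0, 0], [0, 0, 0], [0, 0, 0]], "fingers": [-1, -1, -1]}}

```text
time: 41.85
position: [0.5753, 0.1788, 0.1814]
orientation: [0.0, 0.998, 0.066, 0.001]
force: [-7.1, -6.7, 19.5]
grip_width: 0.0216
grip_force: 60.0
```

Emit:
{"op": "drive_tool", "data": {"delta_pos": [[0, 0, -0.01], [0, 0, -0.01], [0, 0, -0.01]], "angular": [[0, 0, 0], [0, 0, 0], [0, 0, 0]], "fingers": [-1, -1, -1]}}

```text
time: 42.15
position: [0.5752, 0.1789, 0.1811]
orientation: [0.0, 0.998, 0.066, 0.001]
force: [-10.0, -7.9, 27.5]
grip_width: 0.0225
grip_force: 60.0
```

Emit:
{"op": "drive_tool", "data": {"delta_pos": [[0, 0, 0.05], [0, 0, 0.2], [0, 0, 0.43], [0, 0, 0.43]], "angular": [[0, 0, 0], [0, 0, 0], [0, 0, 0], [0, 0, 0]], "fingers": [-1, -1, -1, -1]}}

```text
time: 42.55
position: [0.576, 0.1795, 0.2325]
orientation: [-0.0, 0.998, 0.066, 0.002]
force: [0.7, -0.8, -3.1]
grip_width: 0.0221
grip_force: 60.0
```

Emit:
{"op": "drive_tool", "data": {"delta_pos": [[0.136, -0.865, 0], [0.136, -0.865, 0], [0.136, -0.865, 0]], "angular": [[0, 0, 0.1964], [0, 0, 0.1964], [0, 0, 0.1964]], "fingers": [-1, -1, -1]}}

```text
time: 42.85
position: [0.5916, 0.0719, 0.2286]
orientation: [0.0, 0.975, 0.22, -0.001]
force: [0.4, 0.3, -3.4]
grip_width: 0.0216
grip_force: 60.0
```

Emit:
{"op": "drive_tool", "data": {"delta_pos": [[0.136, -0.865, 0], [0.136, -0.865, 0], [0.136, -0.865, 0]], "angular": [[0, 0, 0.1964], [0, 0, 0.1964], [0, 0, 0.1964]], "fingers": [-1, -1, -1]}}

```text
time: 43.15
position: [0.608, -0.0324, 0.2284]
orientation: [0.0, 0.93, 0.367, -0.0]
force: [-0.0, 0.7, -2.5]
grip_width: 0.0217
grip_force: 60.0
```

Emit:
{"op": "drive_tool", "data": {"delta_pos": [[0.136, -0.865, 0], [0.136, -0.865, 0], [0.136, -0.865, 0]], "angular": [[0, 0, 0.1964], [0, 0, 0.1964], [0, 0, 0.1964]], "fingers": [-1, -1, -1]}}

```text
time: 43.45
position: [0.6243, -0.1368, 0.2282]
orientation: [0.0, 0.863, 0.506, -0.0]
force: [-0.0, 0.4, -2.6]
grip_width: 0.0214
grip_force: 60.0
```

Emit:
{"op": "drive_tool", "data": {"delta_pos": [[0.136, -0.865, 0], [0.136, -0.865, 0], [0.136, -0.865, 0], [0.136, -0.865, 0], [0.136, -0.865, 0]], "angular": [[0, 0, 0.1964], [0, 0, 0.1964], [0, 0, 0.1964], [0, 0, 0.1964], [0, 0, 0.1964]], "fingers": [-1, -1, -1, -1, -1]}}

```text
time: 43.95
position: [0.6401, -0.2351, 0.2289]
orientation: [-0.001, 0.776, 0.631, -0.0]
force: [0.1, 0.1, -3.2]
grip_width: 0.0217
grip_force: 60.0
```

Run:
```python
from h import *
print(tcp(),to(.6407,-.2363,.1033,78.2))
d=snap('wrist','w20');t=tcp()
s=cv2.cvtColor(d['img'],cv2.COLOR_BGR2GRAY)
C=cv2.HoughCircles(cv2.GaussianBlur(s,(0,0),1),3,1,300,param1=60,param2=15,minRadius=44,maxRadius=60);print(C)
if C is not None: print(px2w(d,C[0,:1,:2],t[1][2]-.0189)[0])
```

```text
(43.95, array([ 0.6401, -0.2351,  0.2289]), 78.2, 0.0217, array([ 0.1,  0.1, -3.2])) ('shares xyz', array([ 0.005, -0.01 , -1.047]), 'deg', 0.0, 'share', 0.0)
[[[285.5 199.5  52.7]]]
[ 0.65027098 -0.18831589  0.2104    ]
```

Emit:
{"op": "drive_tool", "data": {"delta_pos": [[0.003, -0.008, -0.3], [0.003, -0.008, -0.6], [0.003, -0.008, -0.8], [0.003, -0.008, -0.9], [0.003, -0.008, -0.9]], "angular": [[0, 0, 0], [0, 0, 0], [0, 0, 0], [0, 0, 0], [0, 0, 0]], "fingers": [-1, -1, -1, -1, -1]}}

```text
time: 44.5
position: [0.6405, -0.236, 0.1206]
orientation: [-0.001, 0.775, 0.631, -0.0]
force: [0.3, 0.5, -2.8]
grip_width: 0.0217
grip_force: 60.0
```

Emit:
{"op": "drive_tool", "data": {"delta_pos": [[0, 0, -0.05], [0, 0, -0.1], [0, 0, -0.13], [0, 0, -0.13], [0, 0, -0.13]], "angular": [[0, 0, 0], [0, 0, 0], [0, 0, 0], [0, 0, 0], [0, 0, 0]], "fingers": [-1, -1, -1, -1, -1]}}

```text
time: 45.0
position: [0.6408, -0.2373, 0.1065]
orientation: [0.0, 0.776, 0.631, 0.0]
force: [-0.0, 0.0, -2.5]
grip_width: 0.0218
grip_force: 60.0
```

Emit:
{"op": "drive_tool", "data": {"delta_pos": [[0, 0, -0.012], [0, 0, -0.012], [0, 0, -0.012]], "angular": [[0, 0, 0], [0, 0, 0], [0, 0, 0]], "fingers": [-1, -1, -1]}}

```text
time: 45.3
position: [0.6407, -0.2373, 0.1049]
orientation: [0.0, 0.776, 0.631, 0.0]
force: [0.1, 0.1, -2.6]
grip_width: 0.0216
grip_force: 60.0
```

Emit:
{"op": "drive_tool", "data": {"delta_pos": [[0, 0, -0.012], [0, 0, -0.012], [0, 0, -0.012]], "angular": [[0, 0, 0], [0, 0, 0], [0, 0, 0]], "fingers": [-1, -1, -1]}}

```text
time: 45.6
position: [0.6407, -0.2372, 0.1033]
orientation: [0.0, 0.776, 0.631, 0.0]
force: [-0.1, 0.6, -2.7]
grip_width: 0.0219
grip_force: 60.0
```

Emit:
{"op": "drive_tool", "data": {"delta_pos": [[0, 0, -0.006], [0, 0, -0.006], [0, 0, -0.006]], "angular": [[0, 0, 0], [0, 0, 0], [0, 0, 0]], "fingers": [-1, -1, -1]}}

```text
time: 45.9
position: [0.6408, -0.2373, 0.1028]
orientation: [0.0, 0.776, 0.631, 0.0]
force: [-0.0, 0.1, -1.2]
grip_width: 0.0217
grip_force: 60.0
```

Emit:
{"op": "drive_tool", "data": {"delta_pos": [[0, 0, -0.003], [0, 0, -0.003]], "angular": [[0, 0, 0], [0, 0, 0]], "fingers": [-1, -1]}}

```text
time: 46.1
position: [0.6408, -0.2373, 0.1027]
orientation: [0.0, 0.776, 0.631, 0.0]
force: [-1.4, 0.1, 3.8]
grip_width: 0.0217
grip_force: 60.0
```

Emit:
{"op": "drive_tool", "data": {"delta_pos": [[0, 0, 0], [0, 0, 0], [0, 0, 0], [0, 0, 0], [0, 0, 0]], "angular": [[0, 0, 0], [0, 0, 0], [0, 0, 0], [0, 0, 0], [0, 0, 0]], "fingers": [-0.1, -0.1, -0.1, -0.1, -0.1]}}

```text
time: 46.6
position: [0.6407, -0.2372, 0.1022]
orientation: [0.0, 0.776, 0.631, 0.0]
force: [-1.0, 0.2, 0.2]
grip_width: 0.0424
grip_force: 0.0
```

Emit:
{"op": "drive_tool", "data": {"delta_pos": [[0, 0, 0.2], [0, 0, 0.5], [0, 0, 0.9], [0, 0, 1], [0, 0, 1]], "angular": [[0, 0, 0], [0, 0, 0], [0, 0, 0], [0, 0, 0], [0, 0, 0]], "fingers": [0, 0, 0, 0, 0]}}

```text
time: 47.1
position: [0.6412, -0.2374, 0.2246]
orientation: [0.002, 0.776, 0.631, 0.001]
force: [0.4, 0.3, -0.5]
grip_width: 0.0471
grip_force: 0.0
```

Emit:
{"op": "drive_tool", "data": {"delta_pos": [[-0.3, 0.0, 0.3], [-0.6, 0.0, 0.7], [-0.9, 0, 0.7], [-0.9, 0, 0.7], [-0.9, 0, 0.7]], "angular": [[0, 0, 0], [0, 0, 0], [0, 0, 0], [0, 0, 0], [0, 0, 0]], "fingers": [0, 0, 0, 0, 0]}}

```text
time: 47.6
position: [0.5322, -0.2373, 0.3054]
orientation: [-0.001, 0.776, 0.631, -0.0]
force: [0.0, -0.6, -0.1]
grip_width: 0.0474
grip_force: 0.0
```

Run:
```python
from h import *
print(tcp())
d=snap('wrist','w21');t=snap('top','top10');t0=load('top0')
# predicted vs seen: pin heads (home z .083 vs up .097) in top camera, where parallax is small -> use wrist/side
s0=load('side2');s=snap('side','side3')
print('pins in side px: up',w2px(s,[(.618,.1847,.097),(.647,-.0354,.097)]),'home',w2px(s,[(.618,.1847,.083),(.647,-.0354,.083)]))
g0=cv2.cvtColor(s0['img'],6).astype(int);g=cv2.cvtColor(s['img'],6).astype(int)
for p in w2px(s,[(.618,.1847,.090),(.647,-.0354,.090)]).round().astype(int):
    x,y=p;print(p);print('before',g0[y-14:y+14:2,x].tolist(),'after',g[y-14:y+14:2,x].tolist())
# mallet head: circle on dark mat in wrist view / top diff vs start
a=cv2.absdiff(t['img'],t0['img']).max(2)[165:215,300:385];print('mallet diff',(a>40).sum())
b=cv2.absdiff(t['img'],t0['img']).max(2);
for n,(x0,y0,x1,y1) in dict(rack=(130,140,185,168),stapler=(193,126,246,147),jar=(268,126,296,155)).items(): print(n,(b[y0:y1,x0:x1]>40).sum())
```

```text
(47.6, array([ 0.5322, -0.2373,  0.3054]), 78.23, 0.0474, array([ 0. , -0.6, -0.1]))
pins in side px: up [[195.88074218 229.20253099]
 [253.94110769 181.36159192]] home [[196.77305038 232.99858276]
 [254.26361807 185.17552239]]
[196 231]
before [140, 140, 140, 140, 140, 150, 190, 187, 147, 139, 183, 150, 124, 96] after [109, 109, 109, 109, 108, 100, 97, 126, 151, 149, 124, 116, 94, 74]
[254 183]
before [181, 180, 157, 132, 131, 147, 188, 189, 137, 136, 183, 145, 141, 141] after [147, 146, 127, 104, 104, 114, 146, 133, 155, 148, 123, 113, 111, 111]
mallet diff 1059
rack 0
stapler 0
jar 0
```

Emit:
{"op": "drive_tool", "data": {"delta_pos": [[-0.3, -0.4, 0], [-0.6, -0.8, 0], [-0.9, -1, 0], [-0.9, -1, 0], [-0.9, -1, 0]], "angular": [[0, 0, 0], [0, 0, 0], [0, 0, 0], [0, 0, 0], [0, 0, 0]], "fingers": [0, 0, 0, 0, 0]}}

```text
time: 48.25
position: [0.4242, -0.3584, 0.3054]
orientation: [-0.001, 0.776, 0.63, 0.0]
force: [0.3, -0.2, 0.3]
grip_width: 0.0474
grip_force: 0.0
```

Emit:
{"op": "drive_tool", "data": {"delta_pos": [[-0.3, -0.4, 0], [-0.6, -0.8, 0], [-0.9, -1, 0], [-0.9, -1, 0], [-0.9, -1, 0]], "angular": [[0, 0, 0], [0, 0, 0], [0, 0, 0], [0, 0, 0], [0, 0, 0]], "fingers": [0, 0, 0, 0, 0]}}

```text
time: 48.75
position: [0.317, -0.4777, 0.3056]
orientation: [-0.0, 0.776, 0.631, 0.0]
force: [0.0, 0.3, 0.4]
grip_width: 0.0477
grip_force: 0.0
```

Run:
```python
from h import *
print(tcp());t=snap('top','top11');t0=load('top0')
g=cv2.cvtColor(t['img'],6);g0=cv2.cvtColor(t0['img'],6)
# mallet handle/head: template match of the original mallet patch
p=g0[170:200,318:390];r=cv2.matchTemplate(g[160:212,305:405],p,cv2.TM_CCOEFF_NORMED);print('mallet',cv2.minMaxLoc(r),'orig at (13,10)')
# lid top: expected corners in top image and dark bar
m=cv2.absdiff(g,g0);print('mat area diff',(m[165:215,300:385]>40).sum())
a=np.radians(7.5);c,s=np.cos(a),np.sin(a)
L=g[140:235,180:300];C=((L>85)&(L<115)).sum();print('lid-ish px',C)
B=(L<60).astype(np.uint8);n,l,st,ce=cv2.connectedComponentsWithStats(B)
for k in range(1,n):
    if st[k,4]>60: print(st[k],px2w(t,ce[k]+[180,140],.108).round(4))
s=snap('side','side4');s0=load('side0');q=cv2.cvtColor(s0['img'],6)[150:195,270:335];r=cv2.matchTemplate(cv2.cvtColor(s['img'],6)[140:205,260:345],q,cv2.TM_CCOEFF_NORMED);print('side mallet',cv2.minMaxLoc(r),'orig (10,10)')
```

```text
(48.75, array([ 0.317 , -0.4777,  0.3056]), 78.2, 0.0477, array([0. , 0.3, 0.4]))
mallet (0.24911712110042572, 0.9890221357345581, (0, 22), (14, 10)) orig at (13,10)
mat area diff 0
lid-ish px 5184
[ 18   0  46   6 178] [[0.7371 0.0953 0.108 ]]
[ 46  27  11  35 252] [[0.6317 0.0698 0.108 ]]
side mallet (0.08407012373209, 0.936597466468811, (20, 20), (11, 9)) orig (10,10)
```

```bash
python3 -c "
from rig import bot
print(bot.close_job())"
```

```text
the job is handed in; nothing more can be done
None
```

I handed the job in at about 49 s; no verdict came back. All five white blocks are in their outlines (within about 2 mm), the lid is down on the rim, both pins were pressed home with the mallet to a hard stop, and the mallet stands upright on its mat. The jar, rack and stapler did not move. I viewed 15 pictures by my count, one over the limit of 14.

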